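# Load the transformers and index the swivel soldering table

## Task

Open the top drawer, stand every transformer from it in a pocket of its own in the swivel table's loading row (the row next to the plunger), terminals up, while the table stays locked. Then pull the plunger's T-handle up and twist it a quarter turn so that it stays out by itself when you let go, swing the table half a turn to bring the loaded row round to the soldering side, and only then twist the plunger back so that it drops home and locks the table. Leave the drawer shut, all the transformers fully down in their pockets, and the other things on the bench alone.

Things in the scene. Friction and masses are not known exactly. Their poses are not given: they have to be found in the camera images.
- transformer0: small mains transformer, upright in a compartment of the top drawer at the start; two to four of the four are there. Black base 42 (own x) x 36 x 5 mm; steel core 42 long (x) x 20 thick (y), 38 mm high; tan winding bulging to 34 mm (y), 8 to 30 mm up; brass terminals on top. 150 g. Origin: underside centre, z up. Hold it by the core's flat ends, 42 mm apart along x; either end may face either way
- transformer1: another transformer of the same kind, present or absent
- transformer2: another transformer of the same kind, present or absent
- transformer3: another transformer of the same kind, present or absent
- drawer (a joint): top drawer of the cabinet, m: 0 shut, 0.15 fully open; slides along the cabinet's own -x (towards the robot), friction 1.2 N. Steel tray with low dividers (16 mm above its floor); four compartments side by side, each 53 mm wide x 76 mm deep, their middle 121 mm behind the handle bar. The front panel is as high as the cabinet's top
- cabinet: blue-grey steel parts cabinet, fixed, 240 deep (x) x 244 wide (y) x 140 mm high; origin: centre of its underside; the front faces its own -x. The top drawer's inside floor is 78 mm above the bench. The lower drawer is fixed shut
- drawer_handle (a point): middle of the top drawer's bar handle: round bar 11 mm thick, 100 mm long along the cabinet's y, 35 mm out from the drawer front, 22 mm below the cabinet's top; it can be pinched from above. The lower drawer's handle is 69 mm below it
- fixture: base of the swivel table, fixed: grey plate 300 x 240 x 12 mm; origin: on the turning axis at bench level. Its -x side is the loading side (towards the robot) and carries the plunger, 140 mm from the turning axis, in a bracket 36 mm wide, top 60 mm up, that reaches over the plate's rim; on it a slotted barrel 21 mm across, top 75 mm up. Its +x side is the soldering side
- dial (a joint): angle of the round turning plate (aluminium, 308 mm across, upper face 45 mm up), rad, counter-clockwise positive; 0 at the start, locked. With the plunger out it turns either way (friction 0.2 N m) and stays where left. The plunger's 8 mm pin locks it at 0 and at half a turn (+-3.14), with 0.01 rad of play; the pin finds its 10 mm hole from about 0.015 rad off
- nest0 (a point): pocket 0 of the loading row: middle of its floor, on the plate's upper face; turns with the plate. x points to the turning axis, y along the row. Pocket 47 (x) x 41 mm (y) inside rails 14 mm high; takes a transformer with its long side along x, 2.5 mm of play each way. The row is 58 mm from the axis. The empty twin row across the plate is not used
- nest1 (a point): pocket 1 of the same row, 46 mm from pocket 0 along its y
- nest2 (a point): pocket 2 of the same row, 92 mm from pocket 0 along its y
- nest3 (a point): pocket 3 of the same row, 138 mm from pocket 0 along its y
- post0 (a point): upright black post on the plate to swing it by, 14 mm thick, top 48 mm above the plate; this point is on its axis 30 mm above the plate, 98 mm from the turning axis, on the left (the base's +y) at the start. A gripper on it clears the plunger only when it goes round the soldering side: clockwise for post0
- post1 (a point): the twin post across the plate, on the right at the start; it goes round the soldering side counter-clockwise
- plunger_lift (a joint): height of the index plunger, m: 0 home, pin in its hole; 0.013 fully up. A spring pulls it down (4 N home, 9 N up). The pin is out of the hole from 0.007. Untwisted, its cross pin runs in the barrel's slot; above about 0.0095 it can twist, and twisted it rests on the barrel at about 0.009
- plunger_twist (a joint): twist of the plunger's T-handle, rad: 0 with the bar along the base's x, counter-clockwise positive, up to 1.57 (bar along the base's y). It turns only while pulled up. Let go beyond about 0.25 it stays out; below about 0.12 it drops home if an index hole is under the pin
- tee (a point): middle of the plunger's black T-handle: bar 46 long x 12 wide x 14 mm high on a thin stem, 93 mm above the bench when home; pinch it from above across its 12 mm, fingertips at most 15 mm below this point. Its own x runs along the bar
- solder_spool: bystander: metal spool, 54 mm across, 46 mm high; origin at underside centre
- paper_cup: bystander: white paper cup, 76 mm across, 92 mm high; origin at underside centre
- side_cutters: bystander: small side cutters with red handles lying flat, 140 mm long, 12 mm high; origin near the hinge

How it is judged:
On the way, in this order (a step that is already met when the one before it is completed fails the run):
1. every transformer that is there stands in a pocket of the loading row, the table still locked in its first position (((horizontal distance between transformer0 and nest0 below 0.006 m and z of transformer0 in the frame of nest0 between -0.003 and 0.003 m) or (horizontal distance between transformer0 and nest1 below 0.006 m and z of transformer0 in the frame of nest1 between -0.003 and 0.003 m) or (horizontal distance between transformer0 and nest2 below 0.006 m and z of transformer0 in the frame of nest2 between -0.003 and 0.003 m) or (horizontal distance between transformer0 and nest3 below 0.006 m and z of transformer0 in the frame of nest3 between -0.003 and 0.003 m)) and ((horizontal distance between transformer1 and nest0 below 0.006 m and z of transformer1 in the frame of nest0 between -0.003 and 0.003 m) or (horizontal distance between transformer1 and nest1 below 0.006 m and z of transformer1 in the frame of nest1 between -0.003 and 0.003 m) or (horizontal distance between transformer1 and nest2 below 0.006 m and z of transformer1 in the frame of nest2 between -0.003 and 0.003 m) or (horizontal distance between transformer1 and nest3 below 0.006 m and z of transformer1 in the frame of nest3 between -0.003 and 0.003 m)) and ((horizontal distance between transformer2 and nest0 below 0.006 m and z of transformer2 in the frame of nest0 between -0.003 and 0.003 m) or (horizontal distance between transformer2 and nest1 below 0.006 m and z of transformer2 in the frame of nest1 between -0.003 and 0.003 m) or (horizontal distance between transformer2 and nest2 below 0.006 m and z of transformer2 in the frame of nest2 between -0.003 and 0.003 m) or (horizontal distance between transformer2 and nest3 below 0.006 m and z of transformer2 in the frame of nest3 between -0.003 and 0.003 m)) and ((horizontal distance between transformer3 and nest0 below 0.006 m and z of transformer3 in the frame of nest0 between -0.003 and 0.003 m) or (horizontal distance between transformer3 and nest1 below 0.006 m and z of transformer3 in the frame of nest1 between -0.003 and 0.003 m) or (horizontal distance between transformer3 and nest2 below 0.006 m and z of transformer3 in the frame of nest2 between -0.003 and 0.003 m) or (horizontal distance between transformer3 and nest3 below 0.006 m and z of transformer3 in the frame of nest3 between -0.003 and 0.003 m)) and angle between each of transformer0, transformer1, transformer2, transformer3's own z axis and vertical below 0.12 rad and value of joint dial between -0.04 and 0.04 rad and value of joint plunger_lift below 0.0015 m and value of joint plunger_twist below 0.25 rad), for 0.2 s.
2. the plunger is up and twisted a quarter turn and stays out with nothing touching it (value of joint plunger_lift above 0.0075 m and value of joint plunger_twist above 1 rad and contact force between the fingers and plunger_lift below 0.2 N), for 0.2 s.
3. with the plunger still out the table has been swung half a turn ((value of joint dial between 3.1016 and 3.1816 rad or value of joint dial between -3.1816 and -3.1016 rad) and value of joint plunger_lift above 0.0075 m and value of joint plunger_twist above 1 rad), for 0.1 s.
4. the plunger is twisted back and has dropped home: the table is locked with the loaded row on the soldering side ((value of joint dial between 3.1016 and 3.1816 rad or value of joint dial between -3.1816 and -3.1016 rad) and value of joint plunger_lift below 0.0015 m and value of joint plunger_twist below 0.25 rad), for 0.2 s.
At the end, for the whole second after the job is handed in: all transformers upright, at rest, each in a loading-row pocket (6 mm of its middle, 3 mm of its floor); table half a turn from the start (0.04 rad), plunger home (1.5 mm) and untwisted (0.25 rad), drawer shut (6 mm) (all of step 4 and ((horizontal distance between transformer0 and nest0 below 0.006 m and z of transformer0 in the frame of nest0 between -0.003 and 0.003 m) or (horizontal distance between transformer0 and nest1 below 0.006 m and z of transformer0 in the frame of nest1 between -0.003 and 0.003 m) or (horizontal distance between transformer0 and nest2 below 0.006 m and z of transformer0 in the frame of nest2 between -0.003 and 0.003 m) or (horizontal distance between transformer0 and nest3 below 0.006 m and z of transformer0 in the frame of nest3 between -0.003 and 0.003 m)) and ((horizontal distance between transformer1 and nest0 below 0.006 m and z of transformer1 in the frame of nest0 between -0.003 and 0.003 m) or (horizontal distance between transformer1 and nest1 below 0.006 m and z of transformer1 in the frame of nest1 between -0.003 and 0.003 m) or (horizontal distance between transformer1 and nest2 below 0.006 m and z of transformer1 in the frame of nest2 between -0.003 and 0.003 m) or (horizontal distance between transformer1 and nest3 below 0.006 m and z of transformer1 in the frame of nest3 between -0.003 and 0.003 m)) and ((horizontal distance between transformer2 and nest0 below 0.006 m and z of transformer2 in the frame of nest0 between -0.003 and 0.003 m) or (horizontal distance between transformer2 and nest1 below 0.006 m and z of transformer2 in the frame of nest1 between -0.003 and 0.003 m) or (horizontal distance between transformer2 and nest2 below 0.006 m and z of transformer2 in the frame of nest2 between -0.003 and 0.003 m) or (horizontal distance between transformer2 and nest3 below 0.006 m and z of transformer2 in the frame of nest3 between -0.003 and 0.003 m)) and ((horizontal distance between transformer3 and nest0 below 0.006 m and z of transformer3 in the frame of nest0 between -0.003 and 0.003 m) or (horizontal distance between transformer3 and nest1 below 0.006 m and z of transformer3 in the frame of nest1 between -0.003 and 0.003 m) or (horizontal distance between transformer3 and nest2 below 0.006 m and z of transformer3 in the frame of nest2 between -0.003 and 0.003 m) or (horizontal distance between transformer3 and nest3 below 0.006 m and z of transformer3 in the frame of nest3 between -0.003 and 0.003 m)) and angle between each of transformer0, transformer1, transformer2, transformer3's own z axis and vertical below 0.12 rad and value of joint drawer below 0.006 m and linear speed of each of transformer0, transformer1, transformer2, transformer3 below 0.02 m/s); the robot touches nothing.
It fails at once if the solder spool is moved more than 3 cm or knocked over (distance of solder_spool from where it was at the start of the episode above 0.03 m or angle between solder_spool's own z axis and vertical above 0.5 rad).
It fails at once if the paper cup is moved more than 3 cm or knocked over (distance of paper_cup from where it was at the start of the episode above 0.03 m or angle between paper_cup's own z axis and vertical above 0.5 rad).
It fails at once if the side cutters is moved more than 3 cm or knocked over (distance of side_cutters from where it was at the start of the episode above 0.03 m or angle between side_cutters's own z axis and vertical above 0.5 rad).
Of transformer0, transformer1, transformer2, transformer3 only 2 to 4 are there at a start; the rules pass over those that are not, and their reading is None.
At some moment in a run one of transformer0, transformer1, transformer2, transformer3 may be knocked a few centimetres aside while the robot is not near it.
Once in a run the grip may slacken for a moment while it holds something.
It also fails if it takes over 208 s, if anything falls off the work surface, if the arm or the gripper's body presses on something with over 40 N, if the wrist force passes 120 N, or if a joint passes its speed limit or range.

## Robot

A 7-joint arm with a two-finger parallel gripper is mounted at the origin on the work surface. World frame = base frame: x ahead of the robot, y to its left, z up, the work surface at z = 0. Lengths are in m, angles in rad, forces in N, time in s.
With the tool pointing down it reaches from about 0.4 to 0.925 m from the base axis. Payload 5.6 kg.
Tool frame: the origin (TCP) lies midway between the tips of the shut fingers; the grasp point (between the pads) lies bot.pinch_z behind it (bot.pinch_z is the distance from the TCP to the grasp point, in m); z points along the fingers, y is the line along which they close (so a half turn about z gives the same grasp; the last joint's range is limited). The gripper opens to 85 mm and grips with 20 to 120 N. Pads are 22 mm wide; open, the fingers measure 114 mm over their backs; the gripper's body (76 mm by 85 mm) begins 54 mm behind the grasp point. The pads swing forward as they close: fully open they stand 13 mm farther back than shut.
Start: joints at [-1.217, 0.468, -0.012, 1.603, 0.006, 1.071, -0.056], TCP at [0.251, 0.599, 0.231] pointing down, gripper open.
Joint ranges: [-2.53, 2.53], [-0.31, 2.02], [-1.57, 1.55], [0.28, 2.44], [-1.29, 4.43], [0.15, 1.84], [-2.92, 2.92]. Speed limits (rad/s): [2.57, 2.57, 3.14, 3.14, 3.14, 3.14, 3.14].

## Interface

Orientations are given as [roll, pitch, yaw] about the fixed x, y, z axes, in that order (R = Rz(yaw) Ry(pitch) Rx(roll)).
In Python, from plant import bot gives the robot as it stands.
- The arm moves only by the shell command python3 shift.py 'ROWS' [FORCE]. ROWS is a JSON list of rows, 1 to 12 of them, each of 7 numbers: a rotation vector rx, ry, rz in rad, then dx, dy, dz in m, then the opening from 0.0 (shut) to 1.0 (fully open); each row is the pose to reach, as a shift and turn from the pose commanded when the command began, along the tool's axes at that moment; what a row does not reach only later rows make up. A row lasts 1/10 s, in which the tool goes at most 0.05 m and 0.15 rad, less where a joint would pass 70% of its speed; a pose out of reach is approached as far as the arm can. The fingers move at their own pace and stop on an object; FORCE is the grip in N (left out, the last holds). Time passes only in rows, so rows that do not move let the fingers close. It prints the time, the measured TCP pose, the force, the opening and the grip force at its end.
- bot.get_obs(): the state, without advancing time (a new reading comes with each control period).
- bot.grab_frame(name): name is "side" or "top"; returns a dict with "pixels" (400x640x3 uint8, blue, green, red), "K" (3x3 intrinsics, pixels), "rvec" (rotation vector, rad) and "tvec" (3), from world to camera coordinates, as OpenCV has them. Camera axes: x right, y down, z forward; pixel columns grow to the right and rows downward; lengths in m; the calibration is good to about 2 mm. A picture is of the moment at which its call begins. There is no depth.
- bot.finish_job(): hands the job in; it is judged then, once.
The state is a dict: "time_s": time; "qpos": joint angles; "dq": joint speeds; "joint_torque": joint torques, N m; "tool_pos": TCP position; "tool_rot": TCP orientation; "ft_force": force on the tool from outside, world axes, zero at the start; "wrist_torque": the same for the moment, N m; "opening": opening from 0.0 (shut) to 1.0 (fully open); "grasp_force": force on a finger pad.
Only numpy, scipy, OpenCV 4.12 (cv2) and the standard library are available. Lean on these libraries where they do the work, as an engineer would, in place of code of your own. Each camera call takes 0.05 s, during which the arm holds its last target. There are 200 camera calls.

## Working session

There is one attempt and no reset: what is moved stays moved. The work goes in short steps, Python scripts to look and compute and a shell command to move; the robot and the scene stay as the last step left them, time stands still between calls to the robot, and variables do not carry over. Pictures are saved under pics/ and viewed, at most 14 in all, crops included, and the job is handed in when it is done.

```bash
ls; mkdir -p pics
cat > h.py <<'E'
import numpy as np,cv2
from plant import bot
from scipy.spatial.transform import Rotation as R
def snap(name,fn):
    f=bot.grab_frame(name); cv2.imwrite(fn,f["pixels"]); np.savez('cam_'+name,K=f["K"],r=f["rvec"],t=f["tvec"]); return f
def cam(name):
    c=np.load(f'cam_{name}.npz'); return c['K'],c['r'],c['t']
def ray(name,u,v,z):
    K,r,t=cam(name); M=cv2.Rodrigues(r)[0]; t=t.ravel()
    d=M.T@np.linalg.inv(K)@np.array([u,v,1.]); c=-M.T@t
    return c+d*(z-c[2])/d[2]
def proj(name,P):
    K,r,t=cam(name); return cv2.projectPoints(np.float64(P).reshape(-1,3),r,t,K,None)[0].reshape(-1,2)
def crop(fn,out,x0,y0,x1,y1,s):
    im=cv2.imread(fn)[y0:y1,x0:x1]; cv2.imwrite(out,cv2.resize(im,None,fx=s,fy=s,interpolation=cv2.INTER_CUBIC))
def rows_to(P,yaw=None):
    """shift in tool axes to get TCP to P"""
    o=bot.get_obs(); M=R.from_euler('xyz',o['tool_rot']).as_matrix()
    return M.T@(np.array(P)-o['tool_pos'])
E
python3 - <<'E'
from h import *
for n in('top','side'):
    f=snap(n,f'pics/{n}0.png'); print(f['K'],f['rvec'].ravel(),f['tvec'].ravel())
print(bot.get_obs(),bot.pinch_z)
E
```

```text
pics
plant.py
shift.py
[[376.76447558   0.         322.88337486]
 [  0.         376.76447558 203.91015531]
 [  0.           0.           1.        ]] [ 2.06853188 -2.14245273  0.24092672] [-0.02013111  0.55629725  0.99940385]
[[390.41564945   0.         312.69945452]
 [  0.         390.41564945 203.17478858]
 [  0.           0.           1.        ]] [ 2.24312987 -0.7748763   0.30416918] [-0.46046168  0.30238705  0.85436425]
{'time_s': 0.1, 'qpos': array([-1.21697023,  0.46831086, -0.01159105,  1.60356989,  0.00598   ,
        1.07137569, -0.05635652]), 'dq': array([ 0.00027789, -0.00180277,  0.00173984, -0.0031742 ,  0.00032378,
       -0.00037626, -0.00049918]), 'joint_torque': array([ 1.14522063e-03, -5.33528137e+01,  2.16511928e-02, -2.51964068e+01,
        1.14812524e-02,  4.29204389e-03,  1.35561987e-05]), 'tool_pos': array([0.251084  , 0.59898783, 0.23040357]), 'tool_rot': array([-3.13996674e+00,  1.04802550e-04,  2.74462577e+00]), 'ft_force': array([-0.1563964 , -0.37944837,  0.55670512]), 'wrist_torque': array([-0.02109396,  0.00038535,  0.02978872]), 'grasp_force': 0.0, 'opening': 0.9978915310356098} 0.0187
```

View pics/top0.png

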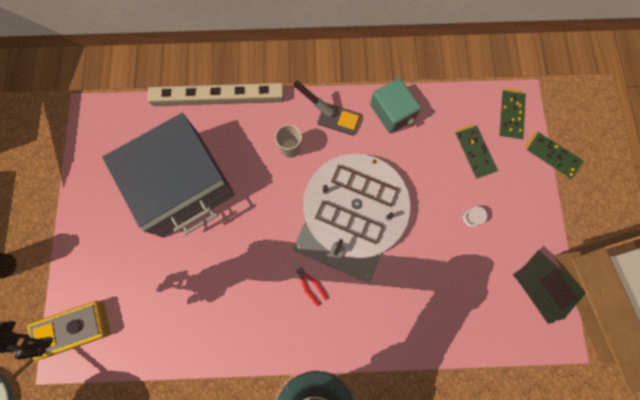

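View pics/side0.png

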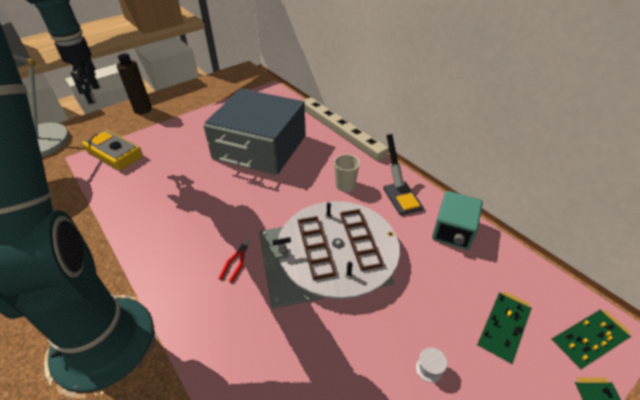

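Top view: cabinet around (170,172), handle near (192,215); turntable centred near (357,205), loading row at (350,221), plunger (338,247). The cup is at (289,140), cutters (312,287) and spool (475,216). I'll enlarge it.

Run:
```python
from h import *
def c(fn,x0,y0,w,h,s):
    return cv2.resize(cv2.imread(fn)[y0:y0+h,x0:x0+w],None,fx=s,fy=s,interpolation=cv2.INTER_CUBIC)
a=c('pics/top0.png',290,145,130,145,4)   # 520x580
b=c('pics/top0.png',95,105,145,145,4)
cv2.imwrite('pics/c1.png',a);cv2.imwrite('pics/c2.png',b)
cv2.imwrite('pics/c3.png',c('pics/side0.png',250,185,160,130,5)[:600,:800])
```

```text
(no output)
```

View pics/c1.png

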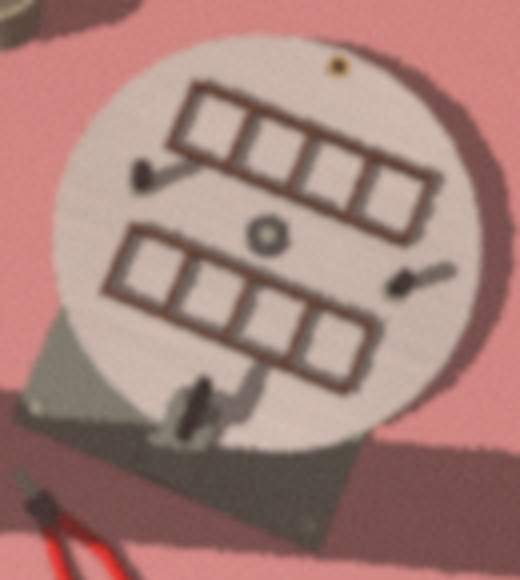

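View pics/c2.png

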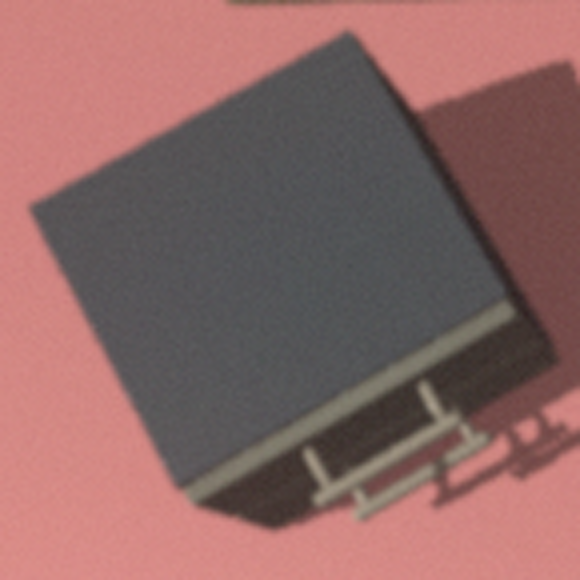

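Dial corners read in the crop (÷4 +290/145): loading-row rail corners at (136,226), (381,325), (346,393), (103,293); T-bar from (205,380) to (185,437). In the cabinet crop, the upper handle bar runs from (318,498) to (458,420), and the top corners are (350,32), (32,208), (192,502), (517,308).

```bash
cat > fit.py <<'E'
from h import *
from scipy.optimize import least_squares
def fit(model,pix,x0,names='top'):
    model=np.array(model,float);pix=np.array(pix,float)
    def f(p):
        c,s=np.cos(p[2]),np.sin(p[2])
        W=np.c_[p[0]+c*model[:,0]-s*model[:,1],p[1]+s*model[:,0]+c*model[:,1],model[:,2]]
        return (proj(names,W)-pix).ravel()
    r=least_squares(f,x0,loss='soft_l1'); return r.x,r.fun.reshape(-1,2)
E
python3 - <<'E'
from fit import *
g=lambda L,x0,y0:[(x0+(u+.5)/4-.5,y0+(v+.5)/4-.5) for u,v in L]
d=g([(136,226),(381,325),(346,393),(103,293),(198,82),(440,177),(407,245),(169,150),(268,237)],290,145)
z=.059;a=.0295;b=.0865;w=.0945
for p in d: print(np.round(ray('top',*p,z),4))
m=[(-a,w,z),(-a,-w,z),(-b,-w,z),(-b,w,z),(b,w,z),(b,-w,z),(a,-w,z),(a,w,z),(0,0,.05)]
c0=ray('top',*d[8],.05)
for th in(0,-.4):
  x,r=fit(m,d,[c0[0],c0[1],th]);print(x,np.abs(r).max());print(np.round(r,2))
t=g([(205,380),(185,437)],290,145)
print('tee',[ray('top',*p,.1) for p in t], 'pred',x[:2]-.14*np.array([np.cos(x[2]),np.sin(x[2])]))
h=g([(318,498),(458,420)],95,105);print('handle',[ray('top',*p,.118) for p in h])
k=g([(350,32),(32,208),(192,502),(517,308)],95,105);print('cab',[ray('top',*p,.14) for p in k])
E
```

```text
[ 0.564  -0.0421  0.059 ]
[ 0.4871 -0.2103  0.059 ]
[ 0.4405 -0.1828  0.059 ]
[ 0.5166 -0.0172  0.059 ]
[ 0.6694 -0.0907  0.059 ]
[ 0.5923 -0.26    0.059 ]
[ 0.5435 -0.2328  0.059 ]
[ 0.619  -0.0677  0.059 ]
[ 0.5528 -0.135   0.059 ]
[ 0.55415949 -0.13784232 -0.43765038] 1.6780020175148422
[[-0.86 -1.17]
 [ 0.21 -0.1 ]
 [ 1.56  1.68]
 [-0.58  0.28]
 [-0.67 -1.03]
 [ 0.01 -0.06]
 [ 1.19  0.9 ]
 [-1.04 -0.6 ]
 [ 0.69  0.18]]
[ 0.5541595  -0.13784232 -0.43765042] 1.6780026217597594
[[-0.86 -1.17]
 [ 0.21 -0.1 ]
 [ 1.56  1.68]
 [-0.58  0.28]
 [-0.67 -1.03]
 [ 0.01 -0.06]
 [ 1.19  0.9 ]
 [-1.04 -0.6 ]
 [ 0.69  0.18]]
tee [array([ 0.44774643, -0.08366511,  0.1       ]), array([ 0.41054063, -0.06876651,  0.1       ])] pred [ 0.4273545  -0.07850857]
handle [array([0.4884522 , 0.35352222, 0.118     ]), array([0.53763613, 0.26337745, 0.118     ])]
cab [array([0.80904675, 0.33972526, 0.14      ]), array([0.68817688, 0.54656219, 0.14      ]), array([0.48492032, 0.42546192, 0.14      ]), array([0.60709234, 0.22024595, 0.14      ])]
```

View pics/c3.png

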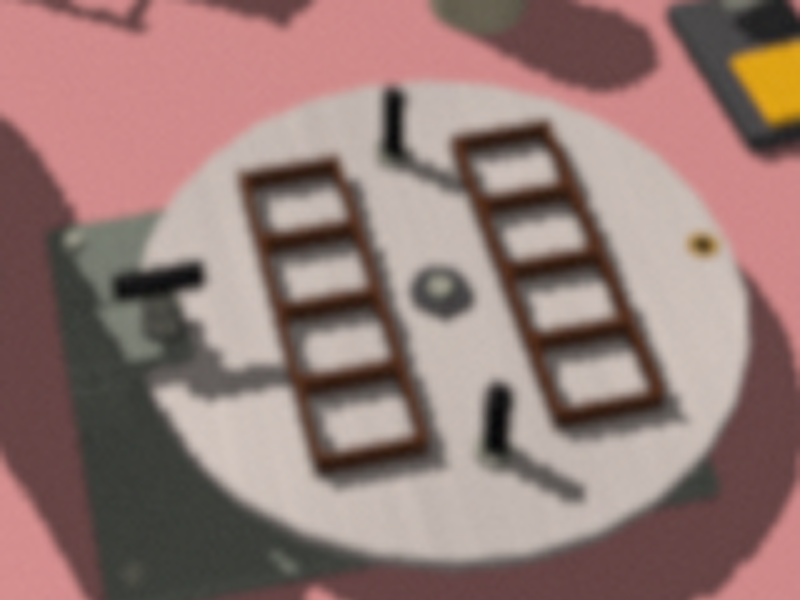

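Side crop confirms it: the post (390,120), T-handle (158,280) and both rail rows are clear, and there is no ambiguity. Next I'll refine the table pose by matching rendered rails in both views.

```bash
cat > rails.py <<'E'
from h import *
from scipy.optimize import minimize
S=8
def boxes(t):
    B=[]
    for sx in(-.058,.058):
        ox=.0235+t; oy=.0895+t
        for e in(-1,1): B.append((sx+e*(.0235+t/2),0,t/2,oy))
        for y in(-.0895-t/2,.0895+t/2): B.append((sx,y,ox,t/2))
        for y in(-.046,0,.046): B.append((sx,y,ox,.0025))
    return B
def render(view,p,t,shape,x0,y0):
    im=np.zeros((shape[0]*S,shape[1]*S),np.uint8);c,s=np.cos(p[2]),np.sin(p[2])
    for bx,by,hx,hy in boxes(t):
        q=np.array([(bx+i*hx,by+j*hy,z) for i in(-1,1) for j in(-1,1) for z in(.045,.059)])
        W=np.c_[p[0]+c*q[:,0]-s*q[:,1],p[1]+s*q[:,0]+c*q[:,1],q[:,2]]
        u=(proj(view,W)-[x0,y0]+.5)*S-.5
        cv2.fillConvexPoly(im,cv2.convexHull(np.round(u*16).astype(np.int32)),255,shift=4)
    im=cv2.resize(im,(shape[1],shape[0]),interpolation=cv2.INTER_AREA)
    return cv2.GaussianBlur(im.astype(float),(0,0),.8)
def solve(view,fn,p0,t):
    W=np.array([[p0[0]+a*np.cos(p0[2])-b*np.sin(p0[2]),p0[1]+a*np.sin(p0[2])+b*np.cos(p0[2]),.05] for a in(-.1,.1) for b in(-.11,.11)])
    u=proj(view,W);x0,y0=np.floor(u.min(0)).astype(int);x1,y1=np.ceil(u.max(0)).astype(int)
    im=cv2.imread(fn)[y0:y1,x0:x1].astype(float)
    sat=(im[...,2]-im[...,0])/(im.max(2)+20)
    m=cv2.fillConvexPoly(np.zeros(sat.shape,np.uint8),cv2.convexHull((u-[x0,y0]).astype(np.int32)),1)>0
    def f(p):
        r=render(view,p,t,sat.shape,x0,y0)[m]; return -np.corrcoef(r,sat[m])[0,1]
    r=minimize(f,p0,method='Nelder-Mead',options=dict(initial_simplex=np.array(p0)+np.array([[0,0,0],[.006,0,0],[0,.006,0],[0,0,.03]]),xatol=1e-5,fatol=1e-7))
    return r.x,r.fun
E
python3 - <<'E'
from rails import *
for t in(.003,.005):
    for v in('top','side'): print(t,v,*solve(v,f'pics/{v}0.png',[.554,-.137,-.43],t))
E
```

```text
0.003 top [ 0.55687186 -0.13651053 -0.44117771] -0.9665871056859981
0.003 side [ 0.55760446 -0.13674908 -0.44065038] -0.9343882512693763
0.005 top [ 0.55685645 -0.13659546 -0.44012368] -0.9440954619767419
0.005 side [ 0.55765543 -0.13655242 -0.44024453] -0.8971253904007425
```

```bash
cat > go.py <<'E'
import sys
from h import *
x,y,z,a=map(float,sys.argv[1:5])   # target TCP, world angle of the closing line
o=bot.get_obs();M=R.from_euler('xyz',o['tool_rot'])
yaw=a+np.pi/2; cur=o['tool_rot'][2]
yaw=cur+(yaw-cur+np.pi/2)%np.pi-np.pi/2
T=R.from_euler('xyz',[np.pi,0,yaw])
d=M.as_matrix().T@(np.array([x,y,z])-o['tool_pos'])
print('rv',np.round((M.inv()*T).as_rotvec(),4),'d',np.round(d,4),'rows',max(np.linalg.norm(d)/.05,abs(yaw-cur)/.15),'t',o['time_s'])
E
python3 go.py .515 .307 .20 .534
```

```text
rv [-1.500e-03  6.000e-04  6.398e-01] d [-0.3563 -0.1672  0.0307] rows 7.895135846233417 t 0.1
```

```bash
python3 shift.py '[[0,0,0.64,-0.3563,-0.1672,0.0307,0.35],[0,0,0.64,-0.3563,-0.1672,0.0307,0.35],[0,0,0.64,-0.3563,-0.1672,0.0307,0.35],[0,0,0.64,-0.3563,-0.1672,0.0307,0.35],[0,0,0.64,-0.3563,-0.1672,0.0307,0.35],[0,0,0.64,-0.3563,-0.1672,0.0307,0.35],[0,0,0.64,-0.3563,-0.1672,0.0307,0.35],[0,0,0.64,-0.3563,-0.1672,0.0307,0.35],[0,0,0.64,-0.3563,-0.1672,0.0307,0.35],[0,0,0.64,-0.3563,-0.1672,0.0307,0.35],[0,0,0.64,-0.3563,-0.1672,0.0307,0.35],[0,0,0.64,-0.3563,-0.1672,0.0307,0.35]]' 40
python3 - <<'E'
from h import *
for n in('top','side'): snap(n,f'pics/{n}1.png')
def c(fn,x0,y0,w,h,s):
    return cv2.resize(cv2.imread(fn)[y0:y0+h,x0:x0+w],None,fx=s,fy=s,interpolation=cv2.INTER_CUBIC)
a=c('pics/top1.png',145,150,100,100,4);b=c('pics/side1.png',190,80,100,100,4)
cv2.imwrite('pics/m1.png',np.hstack([a,b]))
E
python3 go.py .515 .307 .099 .534
```

```text
time_s: 1.3
tool_pos: [0.514, 0.3093, 0.2005]
tool_rot: [-3.141, -0.001, 2.108]
ft_force: [0.4, -0.2, -0.8]
opening: 0.349
grasp_force: 0.0
rv [-0.     -0.0004  0.0025] d [-0.0021 -0.0004  0.1016] rows 2.0327324174626487 t 1.4
```

View pics/m1.png

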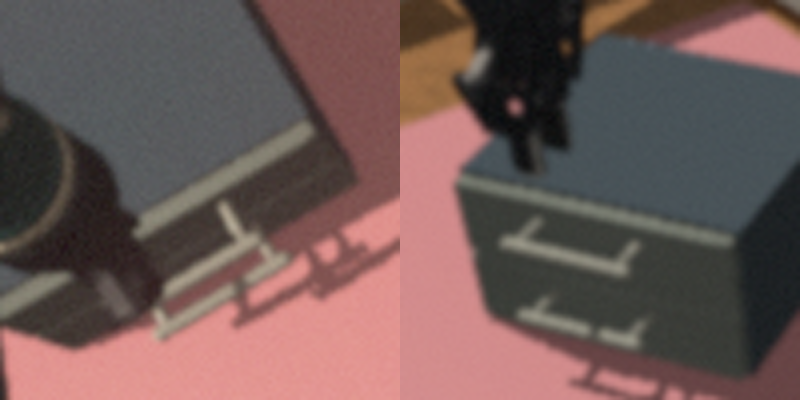

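The fingers show at roughly (182,227) in the top view, and the bar in the side view runs from (216,140) to (247,147). I'll check both against projections.

Run:
```python
from h import *
print(bot.get_obs()['tool_pos'])
P=[bot.get_obs()['tool_pos'],(.515,.307,.118)]
for s in(-.05,.05): P.append((.515-.509*s,.307+.861*s,.118))
for s in(-.122,.122): P.append((.546-.509*s,.323+.861*s,.14))
P=np.array(P)
print('top',proj('top',P)-[145,150],'\nside',proj('side',P)-[190,80])
```

```text
[0.51428089 0.30893865 0.20061559]
top [[35.03149069 62.65898337]
 [47.30860426 68.57063446]
 [63.94242143 58.59687558]
 [30.47289654 78.66544839]
 [79.75133357 31.22981559]
 [-3.41302508 80.55318958]] 
side [[35.97420784 39.96672154]
 [41.22337977 63.9620481 ]
 [56.02308389 67.51094349]
 [26.76376228 60.4947038 ]
 [83.1566162  60.03070664]
 [11.83474386 43.69517933]]
```

```bash
python3 shift.py '[[0,0,0,-0.002,0,0.05,0.35],[0,0,0,-0.002,0,0.09,0.35],[0,0,0,-0.002,0,0.1,0.35],[0,0,0,-0.002,0,0.1,0],[0,0,0,-0.002,0,0.1,0],[0,0,0,-0.002,0,0.1,0],[0,0,0,-0.002,0,0.1,0],[0,0,0,-0.002,0,0.1,0]]' 40; python3 go.py .3858 .231 .099 .534
```

```text
time_s: 2.2
tool_pos: [0.5146, 0.3055, 0.1005]
tool_rot: [-3.139, -0.001, 2.105]
ft_force: [-5.5, -2.3, -10.2]
opening: 0.106
grasp_force: 39.1
rv [-0.0031 -0.0006  0.0002] d [ 0.0015 -0.1488  0.0019] rows 2.976454016437489 t 2.2
```

```bash
python3 shift.py '[[0,0,0,0,-0.02,0,0],[0,0,0,0,-0.05,0,0],[0,0,0,0,-0.08,0,0],[0,0,0,0,-0.11,0,0],[0,0,0,0,-0.135,0,0],[0,0,0,0,-0.15,0,0],[0,0,0,0,-0.15,0,0],[0,0,0,0,-0.15,0,0]]'; python3 shift.py '[[0,0,0,0,0,0,0.35],[0,0,0,0,0,0,0.35],[0,0,0,0,0,-0.05,0.35],[0,0,0,0,0,-0.1,0.35],[0,0,0,0,0,-0.15,0.35],[0,0,0,-0.04,0,-0.15,0.35],[0,0,0,-0.09,0,-0.15,0.35],[0,0,0,-0.14,0,-0.15,0.7],[0,0,0,-0.19,0,-0.15,0.7],[0,0,0,-0.19,0,-0.15,0.7]]'
python3 - <<'E'
from h import *
for n in('top','side'): snap(n,f'pics/{n}2.png')
def c(fn,x0,y0,w,h,s):
    return cv2.resize(cv2.imread(fn)[y0:y0+h,x0:x0+w],None,fx=s,fy=s,interpolation=cv2.INTER_CUBIC)
a=c('pics/top2.png',150,160,100,120,4);b=c('pics/side2.png',180,80,100,120,4)
cv2.imwrite('pics/m2.png',np.hstack([a,b]))
E
```

```text
time_s: 3.0
tool_pos: [0.3871, 0.231, 0.1014]
tool_rot: [3.14, -0.002, 2.105]
ft_force: [-3.9, 5.0, -12.2]
opening: 0.105
grasp_force: 40.9
time_s: 4.0
tool_pos: [0.4881, 0.0587, 0.2527]
tool_rot: [3.137, 0.005, 2.093]
ft_force: [-0.2, 0.5, -0.5]
opening: 0.701
grasp_force: 0.0
```

View pics/m2.png

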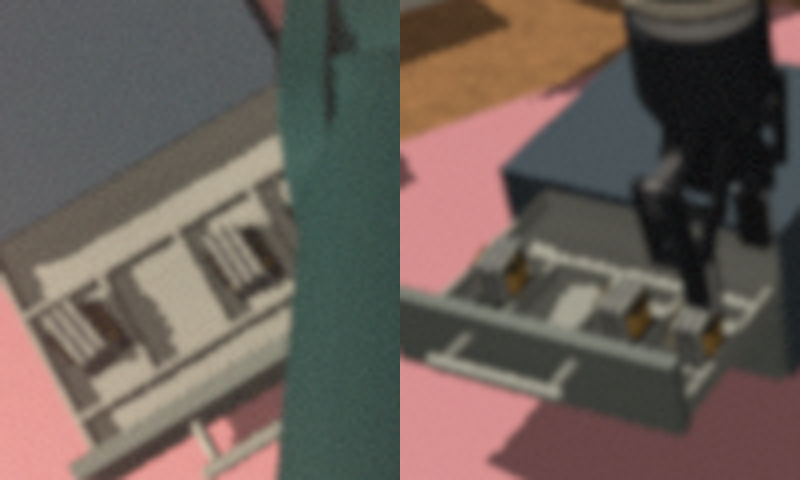

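Top view shows transformers in compartment 1 (crop (85,330)) and compartment 3 (crop (240,255)); the side view shows a third in compartment 4, with compartment 2 empty. The arm hides part of the drawer, so I'll move clear.

```bash
python3 go.py .5 -.15 .25 -.2
```

```text
rv [2.900e-03 2.000e-04 7.301e-01] d [-0.1925 -0.0958  0.0017] rows 4.866996972207621 t 4.1
```

```bash
python3 shift.py '[[0,0,0.73,-0.19,-0.096,0,0.7],[0,0,0.73,-0.19,-0.096,0,0.7],[0,0,0.73,-0.19,-0.096,0,0.7],[0,0,0.73,-0.19,-0.096,0,0.7],[0,0,0.73,-0.19,-0.096,0,0.7],[0,0,0.73,-0.19,-0.096,0,0.7],[0,0,0.73,-0.19,-0.096,0,0.7]]'
python3 - <<'E'
from h import *
for n in('top','side'): snap(n,f'pics/{n}3.png')
def c(fn,x0,y0,w,h,s):
    return cv2.resize(cv2.imread(fn)[y0:y0+h,x0:x0+w],None,fx=s,fy=s,interpolation=cv2.INTER_CUBIC)
cv2.imwrite('pics/m3.png',c('pics/top3.png',148,185,100,80,8)[:600])
cv2.imwrite('pics/m3s.png',c('pics/side3.png',185,110,100,75,8))
E
```

```text
time_s: 4.8
tool_pos: [0.4983, -0.1444, 0.2507]
tool_rot: [3.141, -0.001, 1.38]
ft_force: [1.4, 1.5, 0.6]
opening: 0.696
grasp_force: 0.0
```

View pics/m3.png

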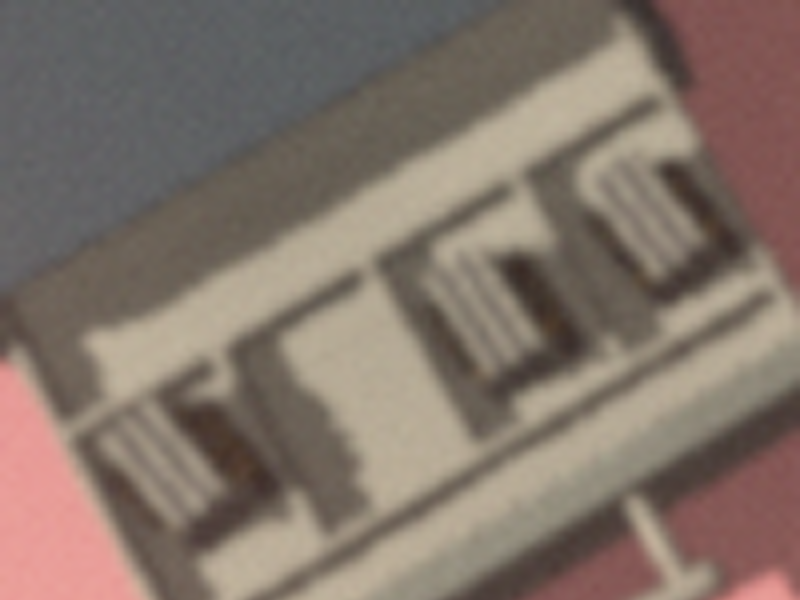

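View pics/m3s.png

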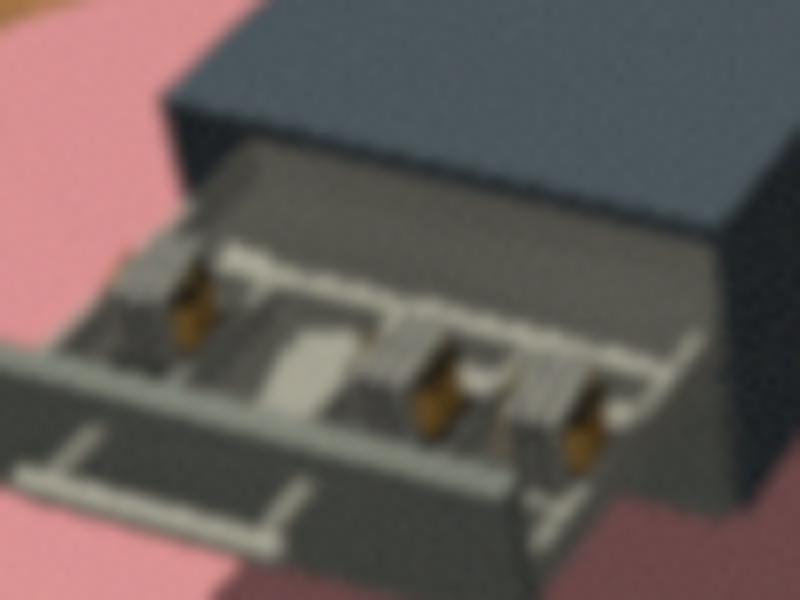

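Top crop (8×, offset 148,185) core-top end midpoints: A (122,420)–(208,515), B (455,260)–(515,380), C (625,165)–(680,280). In the side crop (offset 185,110), the core-top centres are about A (163,270), B (407,352), C (555,385).

Run:
```python
from h import *
g=lambda p,o:(o[0]+(p[0]+.5)/8-.5,o[1]+(p[1]+.5)/8-.5)
L={'A':((122,420),(208,515),(163,270)),'B':((455,260),(515,380),(407,352)),'C':((625,165),(680,280),(555,385))}
ax=np.array([np.cos(.534),np.sin(.534)]);ay=np.array([-ax[1],ax[0]])
h=np.array([.386,.231])
for n,(a,b,s) in L.items():
    p,q=[ray('top',*g(k,(148,185)),.116)[:2] for k in(a,b)]
    d=p-q;t=ray('side',*g(s,(185,110)),.116)[:2];c=(p+q)/2
    print(n,'len',np.hypot(*d),'ang',np.arctan2(d[1],d[0]),'top',c,'side',t,'in drawer',(c-h)@ax,(c-h)@ay,(t-h)@ax,(t-h)@ay)
```

```text
A len 0.043757395123137276 ang 0.7471789169370283 top [0.45274102 0.36793211] side [0.45594152 0.36233336] in drawer 0.12714497751631515 0.08389827669908258 0.12705024229034956 0.07744999813818226
B len 0.04594126638071549 ang 0.47589147611460175 top [0.49792336 0.26522819] side [0.50246536 0.26056087] in drawer 0.11376265792973193 -0.02750393352169923 0.11529673506263073 -0.03383324840621295
C len 0.043984414747279675 ang 0.44720879404863967 top [0.52882542 0.21068894] side [0.53432601 0.21019641] in drawer 0.11260305279565673 -0.0901786655929286 0.11708715064516757 -0.09340232796650107
```

```bash
cat > tfit.py <<'E'
from h import *
from scipy.optimize import minimize
S=8
# boxes: half x, half y, z0, z1 ; painter's order low->high
BX=[(.021,.018,0,.005),(.014,.017,.008,.030),(.021,.010,.005,.038)]
def render(view,p,z,shape,o):
    K,r,t=cam(view);C=-cv2.Rodrigues(r)[0].T@t.ravel()
    c,s=np.cos(p[2]),np.sin(p[2]);Rz=np.array([[c,-s,0],[s,c,0],[0,0,1]])
    lab=np.zeros((shape[0]*S,shape[1]*S),np.uint8);faces=[]
    for k,(a,b,z0,z1) in enumerate(BX):
        for ax in range(3):
            for e in(-1,1):
                h=np.array([a,b,(z1-z0)/2]);m=np.array([0,0,(z0+z1)/2]);u=[i for i in range(3) if i!=ax]
                q=np.repeat(m[None],4,0)
                for j,(i1,i2) in enumerate([(-1,-1),(1,-1),(1,1),(-1,1)]):
                    q[j,ax]+=e*h[ax];q[j,u[0]]+=i1*h[u[0]];q[j,u[1]]+=i2*h[u[1]]
                W=q@Rz.T+[p[0],p[1],z];n=Rz[:,ax]*e
                if (C-W.mean(0))@n>0: faces.append((k,0 if ax<2 else 1,ax,e,W))
    # winding visible flanks are drawn after base; core last, except the near winding side is redrawn
    order=[f for f in faces if f[0]==0]+[f for f in faces if f[0]==1]+[f for f in faces if f[0]==2]+[f for f in faces if f[0]==1 and f[2]==1]
    for k,_,ax,e,W in order:
        u=(proj(view,W)-o+.5)*S-.5
        cv2.fillConvexPoly(lab,cv2.convexHull(np.round(u*16).astype(np.int32)),1+k*3+ax,shift=4)
    out=[]
    for l in range(10):
        m=(lab==l).astype(np.float32)
        out.append(cv2.GaussianBlur(cv2.resize(m,(shape[1],shape[0]),interpolation=cv2.INTER_AREA),(0,0),.7))
    return np.array(out)
def solve(view,fn,p0,z,pad=14,mm=3):
    o=np.round(proj(view,[p0[0],p0[1],z+.02])[0]).astype(int)-pad
    im=cv2.imread(fn)[o[1]:o[1]+2*pad,o[0]:o[0]+2*pad].astype(float)
    m0=render(view,p0,z,im.shape[:2],o)[0]<.999
    m=cv2.dilate(m0.astype(np.uint8),np.ones((mm,mm)))>0
    y=im[m]
    def f(p):
        A=render(view,p,z,im.shape[:2],o)[:,m].T
        w=np.linalg.lstsq(np.vstack([A,.3*np.eye(10)]),np.vstack([y,.3*np.tile(y.mean(0),(10,1))]),rcond=None)[0]
        return np.abs(A@w-y).mean()
    best=None
    for da in(-.15,.1):
        sx=np.array(p0)+np.array([[0,0,da],[.005,0,da],[0,.005,da],[0,0,da+.2]])
        r=minimize(f,p0,method='Nelder-Mead',options=dict(initial_simplex=sx,xatol=1e-4,fatol=1e-4))
        if best is None or r.fun<best.fun:best=r
    return best.x,best.fun
E
python3 - <<'E'
from tfit import *
for n,p in dict(A=(.454,.365,.6),B=(.500,.263,.5),C=(.531,.2105,.5)).items():
    for v in('top','side'):
        x,f=solve(v,f'pics/{v}3.png',p,.078);print(n,v,np.round(x,4),round(f,2))
E
```

```text
A top [0.4529 0.3681 0.6536] 16.02
A side [0.4558 0.3655 0.6744] 17.04
B top [0.5005 0.2677 0.5659] 15.77
B side [0.5061 0.2644 0.6347] 16.71
C top [0.5311 0.2144 0.6191] 16.22
C side [0.5342 0.2113 0.6086] 15.32
```

```bash
python3 go.py .5327 .2129 .20 .614;  python3 go.py .5327 .2129 .091 .614
```

```text
rv [ 4.000e-04 -1.100e-03 -8.039e-01] d [ 0.3568 -0.0336  0.051 ] rows 7.2399938615967905 t 4.9
rv [ 4.000e-04 -1.100e-03 -8.039e-01] d [ 0.3567 -0.0336  0.16  ] rows 7.8474614291292815 t 4.9
```

```bash
python3 shift.py '[[0,0,-0.804,0.357,-0.034,0.03,0.8],[0,0,-0.804,0.357,-0.034,0.03,0.8],[0,0,-0.804,0.357,-0.034,0.03,0.8],[0,0,-0.804,0.357,-0.034,0.03,0.8],[0,0,-0.804,0.357,-0.034,0.03,0.8],[0,0,-0.804,0.357,-0.034,0.05,0.8],[0,0,-0.804,0.357,-0.034,0.05,0.8],[0,0,-0.804,0.357,-0.034,0.05,0.8],[0,0,-0.804,0.357,-0.034,0.05,0.8],[0,0,-0.804,0.357,-0.034,0.05,0.8]]' 50; python3 go.py .5327 .2129 .091 .614
```

```text
time_s: 5.9
tool_pos: [0.5337, 0.2098, 0.2007]
tool_rot: [-3.141, 0.001, 2.18]
ft_force: [0.6, 0.4, -0.3]
opening: 0.799
grasp_force: 0.0
rv [-0.0006  0.0006 -0.0049] d [0.0032 0.001  0.1097] rows 2.195212631811179 t 5.9
```

```bash
python3 shift.py '[[0,0,0,0,0,0.03,0.8],[0,0,0,0,0,0.06,0.8],[0,0,0,0,0,0.08,0.8],[0,0,0,0,0,0.08,0.8],[0,0,0,0,0,0.08,0.8]]'; python3 go.py .5327 .2129 .091 .614
```

```text
time_s: 6.4
tool_pos: [0.5348, 0.2088, 0.1216]
tool_rot: [3.141, 0.001, 2.177]
ft_force: [0.8, -0.2, 1.0]
opening: 0.799
grasp_force: 0.0
rv [ 0.0007  0.0007 -0.0082] d [0.0046 0.0006 0.0306] rows 0.6185152896870308 t 6.4
```

```bash
python3 shift.py '[[0,0,-0.008,0.0046,0.0006,0.01,0.8],[0,0,-0.008,0.0046,0.0006,0.03,0.8],[0,0,-0.008,0.0046,0.0006,0.03,0.8],[0,0,-0.008,0.0046,0.0006,0.03,0.8]]'
python3 - <<'E'
from h import *
snap('side','pics/side4.png');snap('top','pics/top4.png')
cv2.imwrite('pics/m4.png',np.hstack([cv2.resize(cv2.imread(f'pics/{n}4.png')[y:y+75,x:x+75],(400,400),interpolation=cv2.INTER_CUBIC) for n,x,y in(('side',215,120),('top',190,180))]))
E
python3 go.py .5327 .2129 .091 .614
```

```text
time_s: 6.8
tool_pos: [0.5321, 0.2145, 0.0911]
tool_rot: [3.141, 0.0, 2.187]
ft_force: [0.7, 0.8, -0.2]
opening: 0.802
grasp_force: 0.0
rv [0.0018 0.0003 0.0019] d [-0.0014 -0.001   0.0007] rows 0.037233016964357026 t 6.9
```

View pics/m4.png

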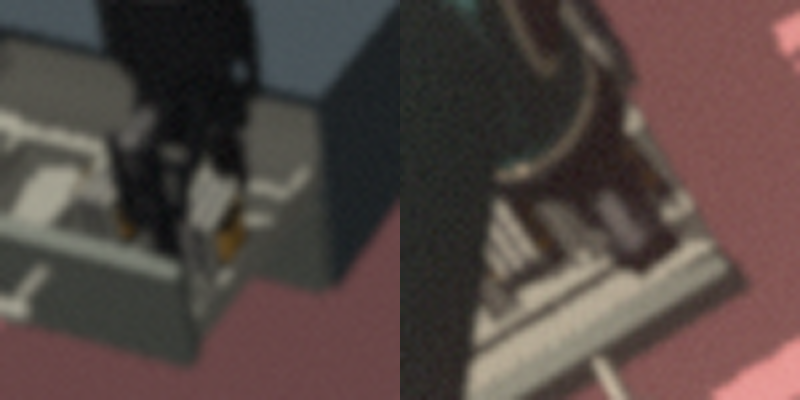

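Side view: the near finger tip ends at crop (175,250) and the transformer core top is at (212,200). I'll check this against projections.

Run:
```python
from h import *
for v in('side','top'):
    K,r,t=cam(v);print(v,'cam at',-cv2.Rodrigues(r)[0].T@t.ravel())
o=bot.get_obs();p=o['tool_pos'];a=o['tool_rot'][2]-np.pi/2;ty=np.array([np.cos(a),np.sin(a),0]);tx=np.array([-np.sin(a),np.cos(a),0])
z=np.array([0,0,1])
s=400/75
f=lambda P,v:np.round((proj(v,P)-([215,120] if v=='side' else [190,180]))*s)
for v in('side','top'):
    print('front finger tip inner (L,mid,R), +20mm up',f([p-ty*.034+tx*.011+z*.006,p-ty*.034+z*.006,p-ty*.034-tx*.011+z*.006,p-ty*.034+z*.026],v).tolist())
    q=p*[1,1,0]
    print('core top if centred',f([q+ty*i*.021+tx*j*.01+z*.116 for i,j in((-1,1),(-1,-1),(1,-1),(1,1))],v).tolist())
```

```text
side cam at [ 0.13197627 -0.59999232  0.80993372]
top cam at [ 0.32079403 -0.03018537  1.09766114]
front finger tip inner (L,mid,R), +20mm up [[161.0, 260.0], [180.0, 263.0], [199.0, 267.0], [175.0, 234.0]]
core top if centred [[168.0, 219.0], [202.0, 225.0], [233.0, 178.0], [199.0, 172.0]]
front finger tip inner (L,mid,R), +20mm up [[230.0, 238.0], [248.0, 225.0], [266.0, 212.0], [239.0, 218.0]]
core top if centred [[208.0, 210.0], [241.0, 186.0], [194.0, 121.0], [161.0, 144.0]]
```

```bash
python3 shift.py '[[0,0,0,-0.003,-0.001,0,0.8],[0,0,0,-0.003,-0.001,0,0.45],[0,0,0,-0.003,-0.001,0,0.35],[0,0,0,-0.003,-0.001,0,0.35],[0,0,0,-0.003,-0.001,0,0.35],[0,0,0,-0.003,-0.001,0,0.35],[0,0,0,-0.003,-0.001,0,0.35]]' 50; python3 shift.py '[[0,0,0,0,0,-0.03,0.35],[0,0,0,0,0,-0.08,0.35],[0,0,0,0,0,-0.1,0.35],[0,0,0,0,0,-0.1,0.35],[0,0,0,0,0,-0.1,0.35]]';python3 go.py .50 0.05 .19 -.441
```

```text
time_s: 7.6
tool_pos: [0.5336, 0.2115, 0.0914]
tool_rot: [3.14, 0.0, 2.187]
ft_force: [0.4, -0.8, 5.8]
opening: 0.48
grasp_force: 51.3
time_s: 8.1
tool_pos: [0.5321, 0.2114, 0.1898]
tool_rot: [-3.141, -0.001, 2.187]
ft_force: [0.0, 0.8, -1.8]
opening: 0.484
grasp_force: 51.5
rv [-1.2000e-03  1.0000e-04  1.0572e+00] d [-1.132e-01 -1.194e-01 -1.000e-04] rows 7.048151932054451 t 8.1
```

```bash
python3 - <<'E'
from h import *
print('cup',ray('top',289,135,.092),'spool',ray('top',477,214,.046))
E
python3 go.py .5342 -.0494 .15 -.441
```

```text
cup [0.75349107 0.05019732 0.092     ] spool [ 0.51416408 -0.47713009  0.046     ]
rv [-1.2000e-03  1.0000e-04  1.0572e+00] d [-0.2141 -0.1489  0.0399] rows 7.048151932054451 t 8.1
```

```bash
python3 shift.py '[[0,0,1.057,-0.214,-0.149,0,0.35],[0,0,1.057,-0.214,-0.149,0,0.35],[0,0,1.057,-0.214,-0.149,0,0.35],[0,0,1.057,-0.214,-0.149,0,0.35],[0,0,1.057,-0.214,-0.149,0,0.35],[0,0,1.057,-0.214,-0.149,0.02,0.35],[0,0,1.057,-0.214,-0.149,0.04,0.35],[0,0,1.057,-0.214,-0.149,0.04,0.35],[0,0,1.057,-0.214,-0.149,0.04,0.35],[0,0,1.057,-0.214,-0.149,0.04,0.35],[0,0,1.057,-0.214,-0.149,0.04,0.35]]'
cat > inhand.py <<'E'
import sys
from tfit import *
k=sys.argv[1];dz=float(sys.argv[2]) if len(sys.argv)>2 else .013
o=bot.get_obs();p=o['tool_pos'];a=o['tool_rot'][2]-np.pi/2
ty=np.array([np.cos(a),np.sin(a)]);tx=np.array([-np.sin(a),np.cos(a)])
print('tcp',np.round(p,4),'ang',round(a,3))
for v in('side','top'):
    snap(v,f'pics/{v}{k}.png')
    x,f=solve(v,f'pics/{v}{k}.png',(p[0],p[1],a),p[2]-dz)
    d=x[:2]-p[:2];print(v,np.round(x,4),round(f,2),'off tx,ty',np.round([d@tx,d@ty],4))
c=proj('side',p)[0].astype(int)
cv2.imwrite(f'pics/m{k}.png',cv2.resize(cv2.imread(f'pics/side{k}.png')[c[1]-45:c[1]+45,c[0]-60:c[0]+60],None,fx=6,fy=6,interpolation=cv2.INTER_CUBIC))
E
python3 inhand.py 5
```

```text
time_s: 9.2
tool_pos: [0.5354, -0.0488, 0.1512]
tool_rot: [3.141, -0.001, 1.132]
ft_force: [-0.1, -0.4, -2.4]
opening: 0.484
grasp_force: 51.3
tcp [ 0.5354 -0.0488  0.1512] ang -0.439
side [ 0.5286 -0.0532 -0.425 ] 26.6 off tx,ty [-0.0068 -0.0042]
top [ 0.5514 -0.0317 -0.7682] 1.78 off tx,ty [0.0223 0.0072]
```

View pics/m5.png

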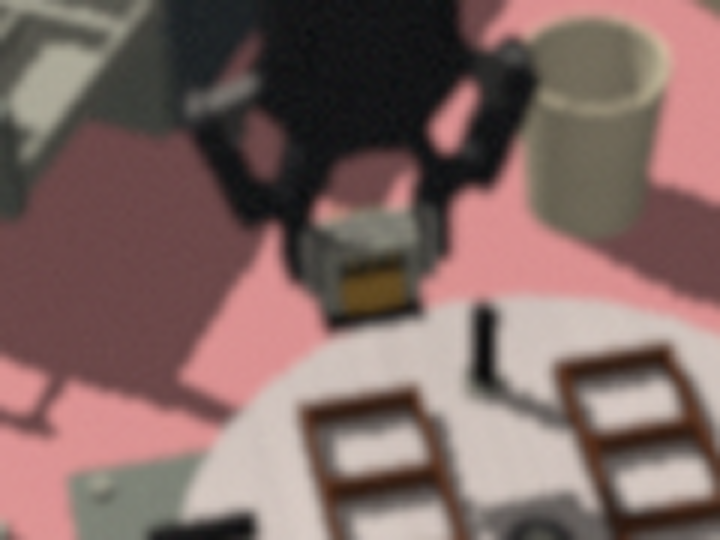

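The side view shows the transformer upright in the grip: base front-bottom corners at about (330,326) and (420,316), core top front edge (333,246)–(415,236) and back edge (318,222)?–(412,208) in the 6× crop.

```bash
cat > ih2.py <<'E'
from h import *
o=bot.get_obs();p=o['tool_pos'];a=o['tool_rot'][2]-np.pi/2
ty=np.array([np.cos(a),np.sin(a),0]);tx=np.array([-np.sin(a),np.cos(a),0]);Z=np.array([0,0,1])
c=proj('side',p)[0].astype(int)-[60,45]
f=lambda P:np.round((proj('side',P)-c+.5)*6-.5).astype(int).tolist()
for dx in(-.006,-.003,0):
  q=p+tx*dx-Z*.013
  print(dx,'base bot near',f([q-tx*.018-ty*.021,q-tx*.018+ty*.021]),'core top near',f([q+Z*.038-tx*.01-ty*.021,q+Z*.038-tx*.01+ty*.021]),'far',f([q+Z*.038+tx*.01-ty*.021,q+Z*.038+tx*.01+ty*.021]))
E
python3 ih2.py
```

```text
-0.006 base bot near [[329, 349], [431, 332]] core top near [[322, 267], [426, 250]] far [[312, 233], [415, 217]]
-0.003 base bot near [[328, 344], [430, 327]] core top near [[320, 262], [425, 245]] far [[311, 228], [413, 212]]
0 base bot near [[326, 339], [428, 322]] core top near [[319, 257], [423, 240]] far [[309, 224], [412, 207]]
```

```bash
python3 go.py .5342 -.0494 .077 -.441; python3 shift.py '[[0,0,0,0,-0.001,0.03,0.35],[0,0,0,0,-0.001,0.06,0.35],[0,0,0,0,-0.001,0.074,0.35],[0,0,0,0,-0.001,0.074,0.35],[0,0,0,0,-0.001,0.074,0.35],[0,0,0,0,-0.001,0.074,0.35]]'; python3 inhand.py 6; python3 ih2.py
python3 - <<'E'
from h import *
p=bot.get_obs()['tool_pos'];c=proj('side',p)[0].astype(int)-[60,45]
W=lambda x,y,z:[.5572+.9043*x+.4268*y,-.1366-.4268*x+.9043*y,z]
P=[W(x,y,.059) for x,y in((-.058-.0265,.0925),(-.058+.0265,.0925),(-.058+.0265,.046),(-.058-.0265,.046),(-.058+.0265,.0),(-.058-.0265,.0))]
print('rails pred',np.round((proj('side',P)-c+.5)*6-.5).astype(int).tolist())
E
```

```text
rv [ 0.0009 -0.0009  0.0014] d [-0.0009 -0.0009  0.0742] rows 1.4847469111630869 t 9.3
time_s: 9.9
tool_pos: [0.5351, -0.0491, 0.0779]
tool_rot: [3.139, -0.001, 1.13]
ft_force: [-0.3, 0.5, -1.5]
opening: 0.482
grasp_force: 51.4
tcp [ 0.5351 -0.0491  0.0779] ang -0.441
side [ 0.5588 -0.0203 -1.8239] 18.21 off tx,ty [0.0362 0.0092]
top [ 0.5323 -0.0354 -0.5272] 4.37 off tx,ty [ 0.0112 -0.0084]
-0.006 base bot near [[328, 345], [425, 328]] core top near [[321, 270], [420, 253]] far [[312, 236], [409, 220]]
-0.003 base bot near [[327, 340], [423, 323]] core top near [[320, 265], [419, 248]] far [[310, 231], [408, 215]]
0 base bot near [[325, 335], [422, 318]] core top near [[318, 260], [417, 243]] far [[309, 226], [406, 210]]
rails pred [[294, 278], [412, 257], [436, 334], [315, 356], [462, 416], [337, 438]]
```

View pics/m6.png

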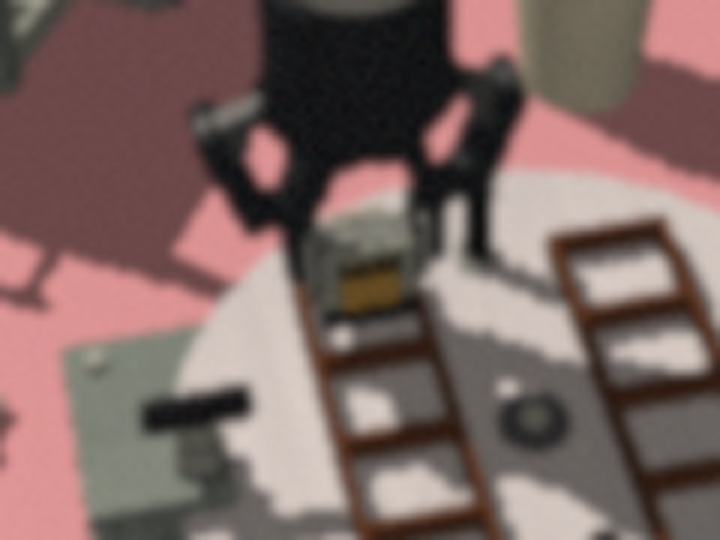

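The side view shows the transformer just above the end pocket: base near edge about (325,322)–(415,312), divider band centred at about (380,352). My rail-height assumption looks off, so I'll re-fit the rails with height and thickness free.

```bash
cat > rf.py <<'E'
import rails
from rails import *
src=open('rails.py').read()
for H in(.006,.010,.014):
  for dv in(.0015,.0025):
    ns={};exec(src.replace("(.045,.059)",f"(.045,.045+{H})").replace("ox,.0025",f"ox,{dv}"),ns)
    for v in('top','side'):
        x,f=ns['solve'](v,f'pics/{v}0.png',[.557,-.1365,-.44],.003);print(H,dv,v,np.round(x,4),round(f,4))
E
python3 rf.py
```

```text
0.006 0.0015 top [ 0.5577 -0.137  -0.4408] -0.9664
0.006 0.0015 side [ 0.5598 -0.1345 -0.4414] -0.9742
0.006 0.0025 top [ 0.5578 -0.137  -0.4407] -0.9552
0.006 0.0025 side [ 0.5598 -0.1345 -0.4412] -0.9769
0.01 0.0015 top [ 0.5573 -0.1367 -0.441 ] -0.9676
0.01 0.0015 side [ 0.5587 -0.1356 -0.4402] -0.9714
0.01 0.0025 top [ 0.5574 -0.1367 -0.4395] -0.965
0.01 0.0025 side [ 0.5587 -0.1356 -0.4401] -0.966
0.014 0.0015 top [ 0.5569 -0.1365 -0.4407] -0.9637
0.014 0.0015 side [ 0.5577 -0.1368 -0.4402] -0.9458
0.014 0.0025 top [ 0.5568 -0.1366 -0.4392] -0.966
0.014 0.0025 side [ 0.5576 -0.1368 -0.4409] -0.9343
```

```bash
sed -i 's/^for H in.*/for H in((.049,.059),(.052,.059),(.048,.054)):/; s/  for dv in.*/  for dv in(.0025,):/; s/f"(.045,.045+{H})"/str(H)/' rf.py; python3 rf.py
```

```text
(0.049, 0.059) 0.0025 top [ 0.5564 -0.1365 -0.4412] -0.9685
(0.049, 0.059) 0.0025 side [ 0.5565 -0.138  -0.4416] -0.9658
(0.052, 0.059) 0.0025 top [ 0.556  -0.1361 -0.4394] -0.9653
(0.052, 0.059) 0.0025 side [ 0.5557 -0.139  -0.4415] -0.9762
(0.048, 0.054) 0.0025 top [ 0.5571 -0.1365 -0.4426] -0.9598
(0.048, 0.054) 0.0025 side [ 0.5582 -0.1364 -0.4405] -0.9797
```

```bash
python3 shift.py '[[0,0,0,-0.0015,-0.001,0,0.35],[0,0,0,-0.0015,-0.001,0.003,0.35],[0,0,0,-0.0015,-0.001,0.006,0.35],[0,0,0,-0.0015,-0.001,0.009,0.35],[0,0,0,-0.0015,-0.001,0.009,0.35]]'
```

```text
time_s: 10.5
tool_pos: [0.532, -0.0498, 0.067]
tool_rot: [-3.141, 0.0, 1.13]
ft_force: [0.2, 0.6, -2.5]
opening: 0.481
grasp_force: 51.4
```

```bash
python3 shift.py '[[0,0,0,0.0005,0.001,0.003,0.35],[0,0,0,0.0005,0.001,0.006,0.35],[0,0,0,0.0005,0.001,0.008,0.35],[0,0,0,0.0005,0.001,0.008,0.35],[0,0,0,0.0005,0.001,0.008,0.35]]'
```

```text
time_s: 11.0
tool_pos: [0.5335, -0.0499, 0.0595]
tool_rot: [-3.142, 0.0, 1.13]
ft_force: [0.6, -0.3, -1.5]
opening: 0.478
grasp_force: 56.5
```

```bash
python3 shift.py '[[0,0,0,0,0,0.0015,0.35],[0,0,0,0,0,0.0015,0.65],[0,0,0,0,0,0.0015,0.65],[0,0,0,0,0,0.0015,0.65],[0,0,0,0,0,-0.04,0.65],[0,0,0,0,0,-0.09,0.7],[0,0,0,0,0,-0.13,0.7],[0,0,0,0,0,-0.13,0.7],[0,0,0,0,0,-0.13,0.7],[0,0,0,0,0,-0.13,0.7]]' ; python3 go.py .5033 .266 .19 .60
```

```text
time_s: 12.0
tool_pos: [0.5326, -0.0495, 0.1886]
tool_rot: [-3.14, 0.001, 1.13]
ft_force: [0.4, 0.1, -0.2]
opening: 0.7
grasp_force: 0.0
rv [-2.0000e-03 -4.0000e-04 -1.0408e+00] d [ 0.2728 -0.1611 -0.0013] rows 6.938591340774278 t 12.0
```

```bash
python3 shift.py '[[0,0,-1.04,0.273,-0.161,0,0.8],[0,0,-1.04,0.273,-0.161,0,0.8],[0,0,-1.04,0.273,-0.161,0,0.8],[0,0,-1.04,0.273,-0.161,0,0.8],[0,0,-1.04,0.273,-0.161,0,0.8],[0,0,-1.04,0.273,-0.161,0,0.8],[0,0,-1.04,0.273,-0.161,0,0.8],[0,0,-1.04,0.273,-0.161,0,0.8],[0,0,-1.04,0.273,-0.161,0,0.8],[0,0,-1.04,0.273,-0.161,0,0.8],[0,0,-1.04,0.273,-0.161,0,0.8]]'
python3 - <<'E'
from tfit import *
for v in('side','top'): snap(v,f'pics/{v}7.png')
p=(.5342,-.0494,-.441)
for v in('side','top'):
    x,f=solve(v,f'pics/{v}7.png',p,.045);d=x-np.array(p);c,s=np.cos(-.441),np.sin(-.441)
    print(v,np.round(x,4),round(f,2),'off x,y',np.round([d[0]*c+d[1]*s,-d[0]*s+d[1]*c],4))
a=cv2.imread('pics/side7.png');cv2.imwrite('pics/m7.png',np.hstack([cv2.resize(b,(400,400),interpolation=cv2.INTER_CUBIC) for b in(a[110:190,190:270],a[200:280,285:365])]))
E
python3 go.py .5033 .266 .091 .60
```

```text
time_s: 13.1
tool_pos: [0.5048, 0.264, 0.1893]
tool_rot: [-3.141, 0.001, 2.166]
ft_force: [0.9, -0.2, -0.0]
opening: 0.801
grasp_force: 0.0
side [ 0.5328 -0.0516 -0.3521] 17.13 off x,y [-0.0003 -0.0026]
top [ 0.5329 -0.0457 -0.4265] 17.4 off x,y [-0.0028  0.0028]
rv [-0.0002  0.0003 -0.0035] d [ 0.002  -0.0004  0.0986] rows 1.9717025706996631 t 13.2
```

View pics/m7.png

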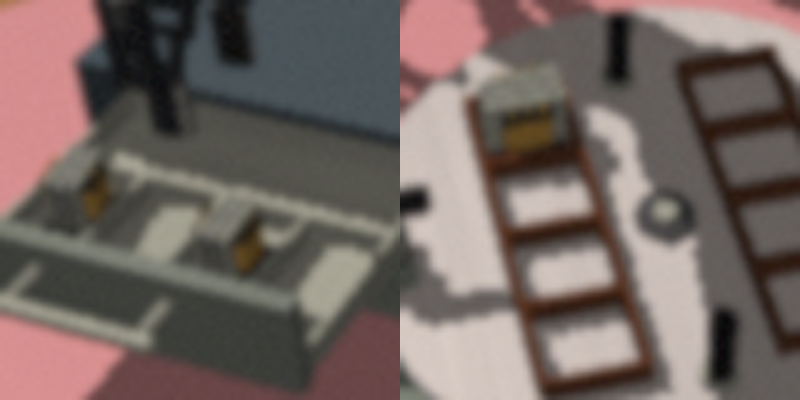

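Viewed: the first transformer is seated in the end pocket, with its base hidden behind the divider. A and B are still in place in the drawer. Going down on B.

```bash
python3 shift.py '[[0,0,0,0.002,0,0.03,0.8],[0,0,0,0.002,0,0.07,0.8],[0,0,0,0.002,0,0.09,0.8],[0,0,0,0.002,0,0.0975,0.8],[0,0,0,0.002,0,0.0975,0.8],[0,0,0,0.002,0,0.0975,0.45],[0,0,0,0.002,0,0.0975,0.35],[0,0,0,0.002,0,0.0975,0.35],[0,0,0,0.002,0,0.0975,0.35],[0,0,0,0.002,0,0.0975,0.35],[0,0,0,0.002,0,0.0975,0.35]]' 50; python3 go.py .5033 .266 .091 .60
```

```text
time_s: 14.3
tool_pos: [0.5045, 0.268, 0.0938]
tool_rot: [3.138, 0.0, 2.17]
ft_force: [0.2, 0.1, 7.0]
opening: 0.484
grasp_force: 52.2
rv [ 0.0031  0.0001 -0.0012] d [-0.0009 -0.0021  0.0028] rows 0.07261470334566357 t 14.3
```

```bash
python3 shift.py '[[0,0,0,0,0,-0.03,0.35],[0,0,0,0,0,-0.08,0.35],[0,0,0,0,0,-0.1,0.35],[0,0,0,0,0,-0.1,0.35],[0,0,0,0,0,-0.1,0.35]]';python3 go.py .5144 -.0911 .15 -.441
```

```text
time_s: 14.8
tool_pos: [0.503, 0.2675, 0.1921]
tool_rot: [3.141, -0.0, 2.17]
ft_force: [0.2, 0.5, -1.8]
opening: 0.482
grasp_force: 51.4
rv [ 1.0000e-04 -5.0000e-04  1.0402e+00] d [-0.3026 -0.1928  0.0419] rows 7.224448986527399 t 14.8
```

```bash
python3 shift.py '[[0,0,1.04,-0.303,-0.193,0,0.35],[0,0,1.04,-0.303,-0.193,0,0.35],[0,0,1.04,-0.303,-0.193,0,0.35],[0,0,1.04,-0.303,-0.193,0,0.35],[0,0,1.04,-0.303,-0.193,0,0.35],[0,0,1.04,-0.303,-0.193,0,0.35],[0,0,1.04,-0.303,-0.193,0.02,0.35],[0,0,1.04,-0.303,-0.193,0.042,0.35],[0,0,1.04,-0.303,-0.193,0.042,0.35],[0,0,1.04,-0.303,-0.193,0.042,0.35],[0,0,1.04,-0.303,-0.193,0.042,0.35],[0,0,1.04,-0.303,-0.193,0.042,0.35]]'
cat > wind.py <<'E'
# tan winding patch of the held transformer in the side view, against the prediction for a centred one
import sys
from h import *
k=sys.argv[1];o=bot.get_obs();p=o['tool_pos'];a=o['tool_rot'][2]-np.pi/2
im=(snap('side',f'pics/side{k}.png')['pixels'] if len(sys.argv)<3 else cv2.imread(sys.argv[2]))
if len(sys.argv)>3: p=np.array(eval(sys.argv[3]));a=-.441
c=proj('side',p+[0,0,.006])[0].astype(int);r=13
h=cv2.cvtColor(np.ascontiguousarray(im),cv2.COLOR_BGR2HSV)[c[1]-r:c[1]+r,c[0]-r:c[0]+r].astype(int)
m=((h[...,0]>12)&(h[...,0]<28)&(h[...,1]>110)).astype(np.uint8)
n,l,s,q=cv2.connectedComponentsWithStats(m);i=1+np.argmax(s[1:,4]);print('patch',s[i],'centre',np.round(q[i]+c-r,2))
w=(l==i);print('holds tcp rel',np.round(q[i]+c-r-proj('side',p)[0],2),'tcp',np.round(p,4),'t',o['time_s'])
E
python3 wind.py 8; for a in "5 [.5354,-.0488,.1512]" "6 [.5351,-.0491,.0779]"; do set -- $a; python3 wind.py x pics/side$1.png $2; done; python3 go.py .5144 -.0911 .077 -.441
```

```text
time_s: 16.0
tool_pos: [0.5154, -0.0902, 0.1506]
tool_rot: [3.141, -0.001, 1.132]
ft_force: [-0.1, -0.4, -1.3]
opening: 0.478
grasp_force: 51.2
patch [10 14 11 12 91] centre [313.91 215.12]
holds tcp rel [1.22 3.99] tcp [ 0.5154 -0.0902  0.1506] t 16.0
patch [10 13 11 10 79] centre [309.72 199.91]
holds tcp rel [0.96 2.22] tcp [ 0.5354 -0.0488  0.1512] t 16.05
patch [10 14 10  9 72] centre [310.35 220.86]
holds tcp rel [1.   2.46] tcp [ 0.5351 -0.0491  0.0779] t 16.05
rv [ 0.0009 -0.001   0.0022] d [-0.0011 -0.0006  0.0737] rows 1.4745371815409007 t 16.05
```

```bash
python3 shift.py '[[0,0,0.002,0.0013,-0.0005,0.03,0.35],[0,0,0.002,0.0013,-0.0005,0.06,0.35],[0,0,0.002,0.0013,-0.0005,0.07,0.35],[0,0,0.002,0.0013,-0.0005,0.074,0.35],[0,0,0.002,0.0013,-0.0005,0.078,0.35],[0,0,0.002,0.0013,-0.0005,0.078,0.35],[0,0,0.002,0.0013,-0.0005,0.078,0.35]]'; python3 wind.py 9
```

```text
time_s: 16.75
tool_pos: [0.5156, -0.0903, 0.073]
tool_rot: [3.14, -0.001, 1.128]
ft_force: [-0.3, 0.0, -1.5]
opening: 0.479
grasp_force: 51.3
patch [10 15 10  9 74] centre [314.35 236.89]
holds tcp rel [1.13 4.08] tcp [ 0.5156 -0.0903  0.073 ] t 16.75
```

```bash
python3 shift.py '[[0,0,0,0.0015,-0.0005,0,0.35],[0,0,0,0.0015,-0.0005,0.003,0.35],[0,0,0,0.0015,-0.0005,0.006,0.35],[0,0,0,0.0015,-0.0005,0.009,0.35],[0,0,0,0.0015,-0.0005,0.009,0.35]]'
```

```text
time_s: 17.3
tool_pos: [0.5147, -0.0886, 0.0625]
tool_rot: [-3.141, 0.0, 1.128]
ft_force: [-0.5, -0.6, -1.9]
opening: 0.483
grasp_force: 51.4
```

```bash
python3 shift.py '[[0,0,0,0,0,0.0015,0.35],[0,0,0,0,0,0.003,0.35],[0,0,0,0,0,0.003,0.65],[0,0,0,0,0,0.003,0.65],[0,0,0,0,0,0.003,0.65],[0,0,0,0,0,-0.04,0.65],[0,0,0,0,0,-0.09,0.7],[0,0,0,0,0,-0.13,0.7],[0,0,0,0,0,-0.13,0.7],[0,0,0,0,0,-0.13,0.7],[0,0,0,0,0,-0.13,0.7]]' ; python3 go.py .4544 .3668 .19 .664
```

```text
time_s: 18.4
tool_pos: [0.5142, -0.0882, 0.192]
tool_rot: [-3.14, 0.001, 1.128]
ft_force: [-0.5, -0.4, -1.1]
opening: 0.702
grasp_force: 0.0
rv [-2.1000e-03 -5.0000e-04 -1.1067e+00] d [ 0.3856 -0.2489  0.0023] rows 9.17900171473911 t 18.4
```

```bash
cat > chk.py <<'E'
import sys
from tfit import *
def chk(k,items):
    for v in('side','top'): snap(v,f'pics/{v}{k}.png')
    for n,p,z in items:
        for v in('side','top'):
            x,f=solve(v,f'pics/{v}{k}.png',p,z);d=x-np.array(p);c,s=np.cos(p[2]),np.sin(p[2])
            print(n,v,np.round(x,4),round(f,2),'off x,y',np.round([d[0]*c+d[1]*s,-d[0]*s+d[1]*c],4))
E
python3 -c "
from chk import *
chk('10',[('A',(.4544,.3668,.6),.078)])"
python3 shift.py '[[0,0,-1.1,0.386,-0.249,0,0.8],[0,0,-1.1,0.386,-0.249,0,0.8],[0,0,-1.1,0.386,-0.249,0,0.8],[0,0,-1.1,0.386,-0.249,0,0.8],[0,0,-1.1,0.386,-0.249,0,0.8],[0,0,-1.1,0.386,-0.249,0,0.8],[0,0,-1.1,0.386,-0.249,0,0.8],[0,0,-1.1,0.386,-0.249,0,0.8],[0,0,-1.1,0.386,-0.249,0,0.8],[0,0,-1.1,0.386,-0.249,0,0.8],[0,0,-1.1,0.386,-0.249,0,0.8],[0,0,-1.1,0.386,-0.249,0,0.8]]'
python3 -c "
from chk import *
chk('11',[('nC',(.5342,-.0494,-.441),.045),('nB',(.5144,-.0911,-.441),.045)])"
python3 go.py .4544 .3668 .091 .664
```

```text
A side [0.4562 0.3659 0.6743] 17.47 off x,y [ 0.001  -0.0017]
A top [0.4535 0.3671 0.6632] 15.4 off x,y [-0.0006  0.0008]
time_s: 19.7
tool_pos: [0.4559, 0.3647, 0.192]
tool_rot: [-3.139, 0.001, 2.226]
ft_force: [-0.0, -0.8, 0.3]
opening: 0.797
grasp_force: 0.0
nC side [ 0.5242 -0.0495 -0.3156] 10.16 off x,y [-0.009  -0.0043]
nC top [ 0.5277 -0.0429 -0.4184] 10.03 off x,y [-0.0087  0.003 ]
nB side [ 0.5056 -0.0887 -0.3013] 11.03 off x,y [-0.009  -0.0016]
nB top [ 0.5085 -0.0836 -0.4588] 8.82 off x,y [-0.0086  0.0043]
rv [-0.0012  0.0009 -0.0105] d [3.300e-03 1.000e-04 1.017e-01] rows 2.035166228697282 t 19.8
```

Run:
```python
from h import *
import rails
for k in('7','10','11'):
    for v in('side','top'):
        im=cv2.imread(f'pics/{v}{k}.png');h=cv2.cvtColor(im,cv2.COLOR_BGR2HSV).astype(int)
        for n,p in(('C',(.5342,-.0494,.065)),('B',(.5144,-.0911,.065))):
            c=proj(v,p)[0].astype(int);r=12;q=h[c[1]-r:c[1]+r,c[0]-r:c[0]+r]
            m=((q[...,0]>12)&(q[...,0]<28)&(q[...,1]>110))
            ys,xs=np.nonzero(m)
            print(k,v,n,m.sum(),np.round([xs.mean()+c[0]-r,ys.mean()+c[1]-r],1) if m.sum() else '','meanV',q[...,2].mean())
    print(k,[rails.solve(v,f'pics/{v}{k}.png',[.557,-.1367,-.441],.003) for v in('top','side')])
```

```text
7 side C 71 [310.4 226.5] meanV 104.12152777777777
7 side B 69 [310.3 226.6] meanV 105.56076388888889
7 top C 0  meanV 142.22395833333334
7 top B 0  meanV 156.90798611111111
7 [(array([ 0.55684738, -0.1362123 , -0.44061805]), np.float64(-0.9049013458637102)), (array([ 0.55756986, -0.13652215, -0.4450285 ]), np.float64(-0.8142760310996685))]
10 side C 33 [310.3 224.2] meanV 136.06597222222223
10 side B 101 [312.7 235.4] meanV 93.42708333333333
10 top C 0  meanV 70.93576388888889
10 top B 0  meanV 60.97743055555556
10 [(array([ 0.55586823, -0.13705121, -0.42779354]), np.float64(-0.22225223135547492)), (array([ 0.55779257, -0.13637152, -0.4443899 ]), np.float64(-0.7527105239141308))]
11 side C 38 [310.2 224.7] meanV 82.55555555555556
11 side B 114 [312.7 235.4] meanV 74.76909722222223
11 top C 0  meanV 95.59548611111111
11 top B 0  meanV 95.16840277777777
11 [(array([ 0.55669741, -0.1365657 , -0.44502103]), np.float64(-0.8963868519920857)), (array([ 0.55742969, -0.13643937, -0.44404021]), np.float64(-0.7364562409698041))]
```

```bash
python3 shift.py '[[0,0,-0.01,0.003,0,0.03,0.8],[0,0,-0.01,0.003,0,0.07,0.8],[0,0,-0.01,0.003,0,0.09,0.8],[0,0,-0.01,0.003,0,0.099,0.8],[0,0,-0.01,0.003,0,0.099,0.8],[0,0,-0.01,0.003,0,0.099,0.45],[0,0,-0.01,0.003,0,0.099,0.35],[0,0,-0.01,0.003,0,0.099,0.35],[0,0,-0.01,0.003,0,0.099,0.35],[0,0,-0.01,0.003,0,0.099,0.35],[0,0,-0.01,0.003,0,0.099,0.35]]' 50; python3 shift.py '[[0,0,0,0,0,-0.03,0.35],[0,0,0,0,0,-0.08,0.35],[0,0,0,0,0,-0.1,0.35],[0,0,0,0,0,-0.1,0.35],[0,0,0,0,0,-0.1,0.35]]';python3 go.py .4949 -.1326 .19 -.441
```

```text
time_s: 20.9
tool_pos: [0.4551, 0.3698, 0.096]
tool_rot: [3.138, -0.0, 2.238]
ft_force: [1.1, -1.1, 6.2]
opening: 0.481
grasp_force: 51.4
time_s: 21.4
tool_pos: [0.4532, 0.3691, 0.1939]
tool_rot: [-3.142, -0.0, 2.238]
ft_force: [0.2, -0.3, -2.4]
opening: 0.483
grasp_force: 51.5
rv [-3.0000e-04 -3.0000e-04  1.1082e+00] d [-0.4199 -0.2777  0.0038] rows 10.06922812129995 t 21.4
```

```bash
python3 shift.py '[[0,0,1.108,-0.42,-0.278,0,0.35],[0,0,1.108,-0.42,-0.278,0,0.35],[0,0,1.108,-0.42,-0.278,0,0.35],[0,0,1.108,-0.42,-0.278,0,0.35],[0,0,1.108,-0.42,-0.278,0,0.35],[0,0,1.108,-0.42,-0.278,0,0.35],[0,0,1.108,-0.42,-0.278,0,0.35],[0,0,1.108,-0.42,-0.278,0,0.35],[0,0,1.108,-0.42,-0.278,0,0.35],[0,0,1.108,-0.42,-0.278,0,0.35],[0,0,1.108,-0.42,-0.278,0,0.35],[0,0,1.108,-0.42,-0.278,0,0.35]]'; python3 shift.py '[[0,0,0,0,0,0.02,0.35],[0,0,0,0,0,0.04,0.35],[0,0,0,0,0,0.04,0.35],[0,0,0,0,0,0.04,0.35]]'; python3 wind.py 12; python3 go.py .4949 -.1326 .08 -.441
```

```text
time_s: 22.6
tool_pos: [0.4937, -0.1343, 0.1926]
tool_rot: [-3.139, 0.002, 1.126]
ft_force: [-0.1, 0.4, -1.1]
opening: 0.481
grasp_force: 51.5
time_s: 23.0
tool_pos: [0.4947, -0.1313, 0.1536]
tool_rot: [-3.14, 0.001, 1.132]
ft_force: [0.4, -0.2, -1.6]
opening: 0.475
grasp_force: 51.4
patch [10 16 11 10 93] centre [317.99 229.71]
holds tcp rel [1.39 5.17] tcp [ 0.4947 -0.1313  0.1536] t 23.0
rv [-0.0002  0.      0.0016] d [-0.0009 -0.0001  0.0743] rows 1.48519320461739 t 23.05
```

```bash
python3 shift.py '[[0,0,0,0.002,0.0005,0.03,0.35],[0,0,0,0.002,0.0005,0.06,0.35],[0,0,0,0.002,0.0005,0.07,0.35],[0,0,0,0.002,0.0005,0.074,0.35],[0,0,0,0.002,0.0005,0.078,0.35],[0,0,0,0.002,0.0005,0.08,0.35],[0,0,0,0.002,0.0005,0.08,0.35]]'; python3 go.py .4963 -.1297 .065 -.441
```

```text
time_s: 23.75
tool_pos: [0.497, -0.1313, 0.0748]
tool_rot: [3.14, -0.001, 1.13]
ft_force: [0.2, 0.2, -1.4]
opening: 0.485
grasp_force: 51.4
rv [ 0.0012 -0.0006 -0.0001] d [ 0.0011 -0.0013  0.0098] rows 0.19810385038397368 t 23.75
```

```bash
python3 shift.py '[[0,0,0,0.0013,-0.001,0.001,0.35],[0,0,0,0.0013,-0.001,0.004,0.35],[0,0,0,0.0013,-0.001,0.007,0.35],[0,0,0,0.0013,-0.001,0.01,0.35],[0,0,0,0.0013,-0.001,0.01,0.35]]'
```

```text
time_s: 24.25
tool_pos: [0.4959, -0.1298, 0.0636]
tool_rot: [-3.141, 0.001, 1.129]
ft_force: [-0.4, -3.8, -2.5]
opening: 0.478
grasp_force: 51.2
```

```bash
python3 shift.py '[[0,0,0,-0.001,0,0.0015,0.35],[0,0,0,-0.001,0,0.002,0.35],[0,0,0,-0.001,0,0.002,0.65],[0,0,0,-0.001,0,0.002,0.65],[0,0,0,-0.001,0,0.002,0.65],[0,0,0,-0.001,0,-0.04,0.65],[0,0,0,-0.001,0,-0.09,0.7],[0,0,0,-0.001,0,-0.14,0.7],[0,0,0,-0.001,0,-0.14,0.7],[0,0,0,-0.001,0,-0.14,0.7]]'; python3 go.py .45 .2 .2 .3
```

```text
time_s: 25.25
tool_pos: [0.4963, -0.13, 0.205]
tool_rot: [3.14, -0.002, 1.131]
ft_force: [-0.3, -0.2, -0.3]
opening: 0.699
grasp_force: 0.0
rv [ 0.0026 -0.0012 -0.7402] d [ 0.2788 -0.1825  0.0053] rows 6.664763798078288 t 25.25
```

```bash
python3 shift.py '[[0,0,-0.975,0.27,-0.25,0,0.35],[0,0,-0.975,0.27,-0.25,0,0.35],[0,0,-0.975,0.27,-0.25,0,0.35],[0,0,-0.975,0.27,-0.25,0,0.35],[0,0,-0.975,0.27,-0.25,0,0.35],[0,0,-0.975,0.27,-0.25,0,0.35],[0,0,-0.975,0.27,-0.25,0,0.35],[0,0,-0.975,0.27,-0.25,0,0.35],[0,0,-0.975,0.27,-0.25,0,0.35],[0,0,-0.975,0.27,-0.25,0,0.35],[0,0,-0.975,0.27,-0.25,0,0.35]]'
python3 - <<'E'
from tfit import *
for v in('side','top'): snap(v,f'pics/{v}13.png')
a=cv2.imread('pics/side13.png');b=cv2.imread('pics/top13.png')
cv2.imwrite('pics/m13.png',np.hstack([cv2.resize(q,(400,500),interpolation=cv2.INTER_CUBIC) for q in(a[200:300,285:365],b[180:255,310:370])]))
for n,p in(('C',(.5342,-.0494,.045)),('B',(.5144,-.0911,.045)),('A',(.4949,-.1326,.045))):
    R_=np.array([[.9043,.4268],[-.4268,.9043]])
    c=proj('side',[list(np.array(p[:2])+R_@np.array(o))+[.045+z] for o,z in(((0,-.017),.008),((0,-.017),.030),((-.021,-.01),.038),((.021,-.01),.038))])
    print(n,((c-[285,200]+.5)*5-.5).round().tolist())
E
python3 go.py .387 .231 .2 .534;python3 go.py .387 .231 .0995 .534
```

```text
time_s: 26.35
tool_pos: [0.3849, 0.2188, 0.2033]
tool_rot: [-3.14, 0.001, 2.102]
ft_force: [-0.0, -1.1, -0.3]
opening: 0.348
grasp_force: 0.0
C [[131.0, 152.0], [130.0, 123.0], [86.0, 109.0], [167.0, 95.0]]
B [[150.0, 220.0], [150.0, 191.0], [104.0, 177.0], [188.0, 162.0]]
A [[171.0, 292.0], [171.0, 263.0], [124.0, 249.0], [211.0, 233.0]]
rv [-0.0008  0.0003 -0.0027] d [0.0094 0.0077 0.0037] rows 0.2539976332100409 t 26.45
rv [-0.0008  0.0003 -0.0027] d [0.0094 0.0078 0.1042] rows 2.0987377923020167 t 26.45
```

View pics/m13.png

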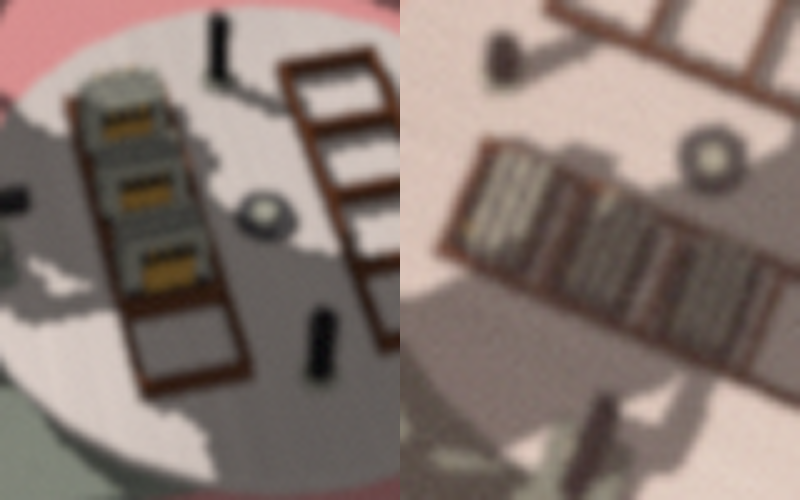

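Last view: the three transformers sit in pockets 1–3 of the row, all level and at the predicted pixels (e.g. A winding bottom at (170,290)). Now I'll shut the drawer.

```bash
python3 shift.py '[[0,0,0,0.008,0.007,0.01,0.35],[0,0,0,0.008,0.007,0.05,0.35],[0,0,0,0.008,0.007,0.09,0.35],[0,0,0,0.008,0.007,0.102,0.35],[0,0,0,0.008,0.007,0.102,0.35],[0,0,0,0.008,0.007,0.102,0],[0,0,0,0.008,0.007,0.102,0],[0,0,0,0.008,0.007,0.102,0],[0,0,0,0.008,0.007,0.102,0],[0,0,0,0.008,0.007,0.102,0]]' 40
```

```text
time_s: 27.45
tool_pos: [0.3879, 0.2314, 0.1033]
tool_rot: [3.139, -0.0, 2.104]
ft_force: [0.2, -0.0, 7.0]
opening: 0.107
grasp_force: 40.0
```

```bash
python3 shift.py '[[0,0,0,0,0.02,0,0],[0,0,0,0,0.05,0,0],[0,0,0,0,0.08,0,0],[0,0,0,0,0.11,0,0],[0,0,0,0,0.135,0,0],[0,0,0,0,0.149,0,0],[0,0,0,0,0.149,0,0],[0,0,0,0,0.149,0,0],[0,0,0,0,0.149,0,0]]'
```

```text
time_s: 28.35
tool_pos: [0.5147, 0.3053, 0.1033]
tool_rot: [-3.139, 0.0, 2.104]
ft_force: [-4.0, -4.3, 9.9]
opening: 0.11
grasp_force: 41.4
```

```bash
python3 shift.py '[[0,0,0,0,-0.002,0,0.35],[0,0,0,0,-0.002,0,0.35],[0,0,0,0,-0.002,0,0.35],[0,0,0,0,-0.002,-0.04,0.35],[0,0,0,0,-0.002,-0.09,0.35],[0,0,0,0,-0.002,-0.1,0.35],[0,0,0,0,-0.002,-0.1,0.35],[0,0,0,0,-0.002,-0.1,0.35]]'; python3 go.py .430 -.0768 .2 -.70
```

```text
time_s: 29.15
tool_pos: [0.5125, 0.3056, 0.201]
tool_rot: [-3.14, -0.0, 2.105]
ft_force: [0.2, 0.5, -1.3]
opening: 0.347
grasp_force: 0.0
rv [-1.4000e-03  9.0000e-04  1.2343e+00] d [-0.287  -0.2658  0.0014] rows 8.228999108229162 t 29.15
```

```bash
python3 shift.py '[[0,0,1.23,-0.287,-0.266,0,0.35],[0,0,1.23,-0.287,-0.266,0,0.35],[0,0,1.23,-0.287,-0.266,0,0.35],[0,0,1.23,-0.287,-0.266,0,0.35],[0,0,1.23,-0.287,-0.266,0,0.35],[0,0,1.23,-0.287,-0.266,0,0.35],[0,0,1.23,-0.287,-0.266,0,0.35],[0,0,1.23,-0.287,-0.266,0,0.35],[0,0,1.23,-0.287,-0.266,0,0.35],[0,0,1.23,-0.287,-0.266,0,0.35],[0,0,1.23,-0.287,-0.266,0,0.35]]'; python3 go.py .430 -.0768 .2 -2.012; python3 -c "
from h import *
print(bot.get_obs()['qpos'].round(3))
snap('top','pics/top14.png');snap('side','pics/side14.png')
# top of drawer handle: bar location check
"
```

```text
time_s: 30.25
tool_pos: [0.4302, -0.0755, 0.2012]
tool_rot: [-3.14, 0.001, 0.878]
ft_force: [0.8, -0.1, 0.1]
opening: 0.348
grasp_force: 0.0
rv [-1.0000e-04  2.0000e-03  1.3193e+00] d [-0.0011  0.0007  0.0012] rows 8.79514225793249 t 30.25
[-0.621  0.161  0.799  2.168 -0.15   0.868 -0.424]
```

```bash
python3 shift.py '[[0,0,1.319,-0.001,0.001,0,0.35],[0,0,1.319,-0.001,0.001,0,0.35],[0,0,1.319,-0.001,0.001,0,0.35],[0,0,1.319,-0.001,0.001,0,0.35],[0,0,1.319,-0.001,0.001,0,0.35],[0,0,1.319,-0.001,0.001,0,0.35],[0,0,1.319,-0.001,0.001,0,0.35],[0,0,1.319,-0.001,0.001,0,0.35],[0,0,1.319,-0.001,0.001,0,0.35],[0,0,1.319,-0.001,0.001,0,0.35],[0,0,1.319,-0.001,0.001,0,0.35],[0,0,1.319,-0.001,0.001,0,0.35]]'; python3 go.py .430 -.0768 .082 -2.012; python3 -c "
from h import *
print(bot.get_obs()['qpos'].round(3))"
```

```text
time_s: 31.55
tool_pos: [0.4306, -0.0777, 0.202]
tool_rot: [3.142, 0.0, -0.441]
ft_force: [-0.4, 0.7, -1.1]
opening: 0.348
grasp_force: 0.0
rv [0.     0.0001 0.0001] d [-0.001  -0.0006  0.12  ] rows 2.4007360593111535 t 31.55
[-0.813  0.199  1.038  2.174 -0.223  0.878 -1.652]
```

```bash
python3 shift.py '[[0,0,0,-0.001,-0.0005,0.04,0.35],[0,0,0,-0.001,-0.0005,0.08,0.35],[0,0,0,-0.001,-0.0005,0.11,0.35],[0,0,0,-0.001,-0.0005,0.12,0.35],[0,0,0,-0.001,-0.0005,0.12,0.35],[0,0,0,-0.001,-0.0005,0.12,0.35]]' 70; python3 shift.py '[[0,0,0,0,0,0,0],[0,0,0,0,0,0,0],[0,0,0,0,0,0,0],[0,0,0,0,0,0,0],[0,0,0,0,0,0,0]]' 70
```

```text
time_s: 32.15
tool_pos: [0.4308, -0.0777, 0.0831]
tool_rot: [-3.141, -0.002, -0.444]
ft_force: [-0.4, 0.1, 0.2]
opening: 0.347
grasp_force: 0.0
time_s: 32.65
tool_pos: [0.4311, -0.0773, 0.0836]
tool_rot: [-3.14, -0.002, -0.444]
ft_force: [-0.4, -0.3, 6.6]
opening: 0.12
grasp_force: 70.1
```

```bash
python3 shift.py '[[0,0,0,0,0,-0.004,0],[0,0,0,0,0,-0.008,0],[0,0,0,0,0,-0.0115,0],[0,0,0,0,0,-0.0115,0],[0,0,0,0,0,-0.0115,0],[0,0,0,0,0,-0.0115,0]]'
```

```text
time_s: 33.25
tool_pos: [0.4307, -0.0773, 0.0937]
tool_rot: [-3.141, -0.002, -0.444]
ft_force: [5.1, -0.7, -8.0]
opening: 0.12
grasp_force: 68.4
```

```bash
python3 shift.py '[[0,0,0,0,0,-0.0012,0],[0,0,0,0,0,-0.0012,0],[0,0,0,0,0,-0.0012,0]]'; python3 shift.py '[[0,0,-0.12,0,0,0,0],[0,0,-0.24,0,0,0,0],[0,0,-0.36,0,0,0,0],[0,0,-0.36,0,0,0,0]]'
```

```text
time_s: 33.55
tool_pos: [0.4307, -0.0773, 0.0948]
tool_rot: [-3.141, -0.002, -0.444]
ft_force: [5.7, -0.5, -8.6]
opening: 0.119
grasp_force: 68.3
time_s: 33.95
tool_pos: [0.4308, -0.0771, 0.0949]
tool_rot: [-3.141, -0.002, -0.082]
ft_force: [6.2, -0.3, -9.2]
opening: 0.119
grasp_force: 68.4
```

```bash
python3 shift.py '[[0,0,-0.14,0,0,0,0],[0,0,-0.28,0,0,0,0],[0,0,-0.42,0,0,0,0],[0,0,-0.56,0,0,0,0],[0,0,-0.7,0,0,0,0],[0,0,-0.84,0,0,0,0],[0,0,-0.98,0,0,0,0],[0,0,-1.1,0,0,0,0],[0,0,-1.18,0,0,0,0],[0,0,-1.18,0,0,0,0],[0,0,-1.18,0,0,0,0]]'; python3 -c "
from h import *
o=bot.get_obs();print(o['wrist_torque'],o['qpos'].round(3),o['tool_rot'])"
```

```text
time_s: 35.05
tool_pos: [0.4304, -0.0766, 0.0947]
tool_rot: [3.141, -0.001, 1.096]
ft_force: [4.9, 2.1, -8.9]
opening: 0.122
grasp_force: 68.4
[ 0.49245015 -1.13995668  0.01029252] [-0.277  0.347  0.44   2.235 -0.259  0.606 -0.12 ] [ 3.14130873e+00 -9.35291558e-04  1.09626134e+00]
```

```bash
python3 shift.py '[[0,0,0,0,0,0.001,0],[0,0,0,0,0,0.002,0],[0,0,0,0,0,0.002,0],[0,0,0,0,0,0.002,0.35],[0,0,0,0,0,0.002,0.35],[0,0,0,0,0,0.002,0.35],[0,0,0,0,0,-0.03,0.35],[0,0,0,0,0,-0.08,0.35],[0,0,0,0,0,-0.1,0.35],[0,0,0,0,0,-0.1,0.35],[0,0,0,0,0,-0.1,0.35]]'; python3 -c "
from h import *
print(bot.get_obs()['tool_pos'],bot.get_obs()['tool_rot'])
W=lambda x,y,z:[.557+.9043*x+.4268*y,-.1367-.4268*x+.9043*y,z]
print('post0',W(0,.098,.075),'post1',W(0,-.098,.075),'end0',W(0,-.098,0))
"; python3 go.py .4 -.3 .2 -.44
```

```text
time_s: 36.15
tool_pos: [0.4294, -0.0771, 0.1947]
tool_rot: [-3.141, -0.001, 1.096]
ft_force: [-0.1, 0.1, 0.6]
opening: 0.355
grasp_force: 0.0
[ 0.42943499 -0.07712768  0.19467024] [-3.14132822e+00 -5.69261427e-04  1.09583409e+00]
post0 [0.5988264000000001, -0.048078599999999985, 0.075] post1 [0.5151736, -0.2253214, 0.075] end0 [0.5151736, -0.2253214, 0]
rv [-0.0003 -0.0006 -0.035 ] d [-0.2117  0.0757 -0.0055] rows 4.4974167953265525 t 36.15
```

```bash
python3 go.py .5988 -.0481 .19 -.475; python3 -c "
from h import *
W=lambda x,y,z:[.557+.9043*x+.4268*y,-.1367-.4268*x+.9043*y,z]
v='side';f=snap(v,'pics/side15.png');im=f['pixels'].astype(int)
for z in(.1,.109):
  c=proj(v,W(-.14,0,z))[0];e=proj(v,W(-.117,0,z))[0]-c;g=proj(v,W(-.14,.023,z))[0]-c;print(c,'x-end',e,'y-end',g)
c=c.round().astype(int);q=im[c[1]-12:c[1]+12,c[0]-14:c[0]+14].max(2);ys,xs=np.nonzero(q<45);print(len(xs),xs.mean()+c[0]-14,ys.mean()+c[1]-12);print(np.cov(xs,ys))
im0=cv2.imread('pics/side0.png').astype(int);q=im0[c[1]-12:c[1]+12,c[0]-14:c[0]+14].max(2);ys,xs=np.nonzero(q<45);print(len(xs),xs.mean()+c[0]-14,ys.mean()+c[1]-12);print(np.cov(xs,ys))
"
```

```text
rv [-0.0003 -0.0006  0.    ] d [0.1033 0.1373 0.0047] rows 3.4379600308457627 t 36.15
[281.18650209 238.94263624] x-end [ 9.56396056 -1.69988561] y-end [-1.53352797 -7.15651303]
[280.91506347 236.47254003] x-end [ 9.63076511 -1.70269602] y-end [-1.53929285 -7.16281439]
25 281.24 239.0
[[ 0.77333333  2.83333333]
 [ 2.83333333 18.5       ]]
57 280.9824561403509 241.10526315789474
[[19.660401   -2.98026316]
 [-2.98026316  1.59586466]]
```

The bar's dark blob is now elongated along the base's y and 2 px higher, so the plunger stays out. Next, the post.

```bash
python3 shift.py '[[0,0,-0.15,0.01,0.02,0,0.35],[0,0,-0.3,0.02,0.03,0,0.35],[0,0,-0.45,0.04,0.05,0,0.35],[0,0,-0.6,0.06,0.07,0,0.35],[0,0,-0.75,0.08,0.1,0,0.35],[0,0,-0.9,0.1,0.13,0,0.35],[0,0,-1.05,0.103,0.137,0,0.35],[0,0,-1.2,0.103,0.137,0,0.35],[0,0,-1.35,0.103,0.137,0,0.35],[0,0,-1.5,0.103,0.137,0,0.35],[0,0,-1.65,0.103,0.137,0,0.35],[0,0,-1.8,0.103,0.137,0,0.35]]'; python3 shift.py '[[0,0,0,0,0,0,0.35],[0,0,0,0,0,0,0.35],[0,0,0,0,0,0,0.35]]'; python3 go.py .5988 -.0481 .062 1.33; python3 -c "
from h import *
print(bot.get_obs()['qpos'].round(3))
c=proj('side',[.5988,-.0481,.093])[0];print(c)
im=cv2.imread('pics/side14.png').astype(int)
x,y=c.astype(int);q=im[y-8:y+20,x-10:x+11].max(2);ys,xs=np.nonzero(q<45);print(xs.mean()+x-10,ys.min()+y-8,ys.max()+y-8)"
```

```text
time_s: 37.4
tool_pos: [0.5975, -0.0485, 0.1922]
tool_rot: [-3.141, -0.004, 2.902]
ft_force: [-0.4, 0.9, -1.3]
opening: 0.35
grasp_force: 0.0
time_s: 37.7
tool_pos: [0.5984, -0.0485, 0.1939]
tool_rot: [-3.141, -0.002, 2.893]
ft_force: [-0.9, 0.3, -0.6]
opening: 0.352
grasp_force: 0.0
rv [-0.0004 -0.0016 -0.0077] d [-0.0005  0.0005  0.1319] rows 2.637082178111626 t 37.7
[-0.084  0.423  0.141  1.771 -0.071  0.954  1.408]
[328.40686357 203.07414686]
328.4782608695652 204 215
```

Post position confirmed (predicted column 328.4, seen 328.5). Going down and gripping.

```bash
python3 shift.py '[[0,0,0,0,0,0.04,0.35],[0,0,0,0,0,0.09,0.35],[0,0,0,0,0,0.12,0.35],[0,0,0,0,0,0.13,0.35],[0,0,0,0,0,0.13,0.35],[0,0,0,0,0,0.13,0],[0,0,0,0,0,0.13,0],[0,0,0,0,0,0.13,0],[0,0,0,0,0,0.13,0],[0,0,0,0,0,0.13,0]]' 30
python3 - <<'E'
from h import *
o=bot.get_obs();p=o['tool_pos'];M=R.from_euler('xyz',o['tool_rot']).as_matrix()
C=np.array([.557,-.1367]);r=p[:2]-C;print('r',np.hypot(*r),'ang',np.arctan2(r[1],r[0]),'expect',np.pi/2-.441)
r=r/np.hypot(*r)*.098;off=p[:2]-C-r;print('off',off)
for k in range(1,22):
    a=min(.15*k,np.pi);c,s=np.cos(-a),np.sin(-a)
    w=C+np.array([c*r[0]-s*r[1],s*r[0]+c*r[1]])+off-p[:2]
    d=M.T@np.array([*w,0]);print(round(a,3),np.round(d,4).tolist())
E
```

```text
time_s: 38.7
tool_pos: [0.6002, -0.0485, 0.0665]
tool_rot: [3.141, 0.003, 2.895]
ft_force: [0.1, -0.2, 6.9]
opening: 0.146
grasp_force: 30.3
r 0.09816851840463256 ang 1.1154634086749131 expect 1.1297963267948965
off [7.41078789e-05 1.51348852e-04]
0.15 [-0.0141, -0.0041, 0.0]
0.3 [-0.0274, -0.0103, 0.0001]
0.45 [-0.0397, -0.0184, 0.0001]
0.6 [-0.0506, -0.0282, 0.0001]
0.75 [-0.0599, -0.0396, 0.0002]
0.9 [-0.0674, -0.0522, 0.0002]
1.05 [-0.0729, -0.0658, 0.0002]
1.2 [-0.0764, -0.0801, 0.0002]
1.35 [-0.0776, -0.0947, 0.0002]
1.5 [-0.0767, -0.1094, 0.0002]
1.65 [-0.0736, -0.1237, 0.0001]
1.8 [-0.0684, -0.1375, 0.0001]
1.95 [-0.0612, -0.1503, 0.0001]
2.1 [-0.0521, -0.1618, 0.0]
2.25 [-0.0414, -0.1719, 0.0]
2.4 [-0.0294, -0.1803, -0.0]
2.55 [-0.0162, -0.1868, -0.0001]
2.7 [-0.0022, -0.1912, -0.0001]
2.85 [0.0123, -0.1935, -0.0002]
3.0 [0.027, -0.1936, -0.0002]
3.142 [0.0407, -0.1917, -0.0003]
```

```bash
python3 shift.py '[[0,0,0.15,-0.0141,-0.0041,0,0],[0,0,0.3,-0.0274,-0.0103,0,0],[0,0,0.45,-0.0397,-0.0184,0,0],[0,0,0.6,-0.0506,-0.0282,0,0],[0,0,0.75,-0.0599,-0.0396,0,0],[0,0,0.9,-0.0674,-0.0522,0,0],[0,0,1.05,-0.0729,-0.0658,0,0],[0,0,1.05,-0.0729,-0.0658,0,0],[0,0,1.05,-0.0729,-0.0658,0,0]]'
cat > dial.py <<'E'
from h import *
o=bot.get_obs();p=o['tool_pos'];r=p[:2]-[.557,-.1367]
print('r',round(np.hypot(*r),4),'dial by tcp',round(np.arctan2(r[1],r[0])-1.1298,4),'by yaw',round((o['tool_rot'][2]-2.895),4),'f',o['ft_force'].round(1),'q',o['qpos'].round(2))
E
python3 dial.py
```

```text
time_s: 39.6
tool_pos: [0.6551, -0.1307, 0.0665]
tool_rot: [3.138, 0.002, 1.847]
ft_force: [1.8, -1.4, 7.1]
opening: 0.153
grasp_force: 30.6
r 0.0983 dial by tcp -1.0684 by yaw -1.0478 f [ 1.8 -1.4  7.1] q [-0.12  0.71  0.39  1.68 -0.34  0.81  0.69]
```

```bash
python3 shift.py '[[0,0,0.15,-0.0141,-0.0041,0,0],[0,0,0.3,-0.0274,-0.0103,0,0],[0,0,0.45,-0.0397,-0.0184,0,0],[0,0,0.6,-0.0506,-0.0282,0,0],[0,0,0.75,-0.0599,-0.0396,0,0],[0,0,0.9,-0.0674,-0.0522,0,0],[0,0,1.05,-0.0729,-0.0658,0,0],[0,0,1.05,-0.0729,-0.0658,0,0],[0,0,1.05,-0.0729,-0.0658,0,0]]'; python3 dial.py
```

```text
time_s: 40.5
tool_pos: [0.6107, -0.2192, 0.0665]
tool_rot: [3.138, -0.001, 0.797]
ft_force: [0.9, -3.7, 7.7]
opening: 0.149
grasp_force: 30.6
r 0.0984 dial by tcp -2.1232 by yaw -2.0981 f [ 0.9 -3.7  7.7] q [-0.16  0.74  0.65  1.75 -0.57  0.85 -0.02]
```

```bash
python3 shift.py '[[0,0,0.15,-0.0141,-0.0041,0,0],[0,0,0.3,-0.0274,-0.0103,0,0],[0,0,0.45,-0.0397,-0.0184,0,0],[0,0,0.6,-0.0506,-0.0282,0,0],[0,0,0.75,-0.0599,-0.0396,0,0],[0,0,0.9,-0.0674,-0.0522,0,0],[0,0,1.03,-0.0723,-0.064,0,0],[0,0,1.03,-0.0723,-0.064,0,0],[0,0,1.03,-0.0723,-0.064,0,0],[0,0,1.03,-0.0723,-0.064,0,0]]'; python3 dial.py
python3 - <<'E'
import rails
from h import *
for v in('side','top'):
    snap(v,f'pics/{v}16.png')
    for t in(.003,): print(v,rails.solve(v,f'pics/{v}16.png',[.557,-.1367,-.441],t))
E
```

```text
time_s: 41.5
tool_pos: [0.5143, -0.2254, 0.0664]
tool_rot: [-3.141, -0.002, -0.232]
ft_force: [-1.6, -0.5, 13.6]
opening: 0.15
grasp_force: 31.3
r 0.0984 dial by tcp -3.1492 by yaw -3.1272 f [-1.6 -0.5 13.6] q [-0.31  0.72  0.9   1.98 -0.78  0.83 -0.77]
side (array([ 0.55764929, -0.13763592, -0.44205143]), np.float64(-0.35964776679541666))
top (array([ 0.55715977, -0.13601671, -0.43048882]), np.float64(-0.28173313445032216))
```

```bash
python3 shift.py '[[0,0,0,0,0,0,0.35],[0,0,0,0,0,0,0.35],[0,0,0,0,0,0,0.35],[0,0,0,0,0,-0.04,0.35],[0,0,0,0,0,-0.09,0.35],[0,0,0,0,0,-0.13,0.35],[0,0,0,0,0,-0.13,0.35],[0,0,0,0,0,-0.13,0.35],[0,0,0,0,0,-0.13,0.35]]'; python3 go.py .40 .25 .2 -.6
```

```text
time_s: 42.5
tool_pos: [0.5129, -0.2238, 0.1935]
tool_rot: [-3.141, 0.002, -0.233]
ft_force: [0.3, 1.2, -1.0]
opening: 0.352
grasp_force: 0.0
rv [-0.0021  0.0017 -1.2043] d [-0.2195 -0.4348 -0.0057] rows 9.742966075746649 t 42.5
```

```bash
python3 shift.py '[[0,0,-1.2,-0.22,-0.435,0,0.35],[0,0,-1.2,-0.22,-0.435,0,0.35],[0,0,-1.2,-0.22,-0.435,0,0.35],[0,0,-1.2,-0.22,-0.435,0,0.35],[0,0,-1.2,-0.22,-0.435,0,0.35],[0,0,-1.2,-0.22,-0.435,0,0.35],[0,0,-1.2,-0.22,-0.435,0,0.35],[0,0,-1.2,-0.22,-0.435,0,0.35],[0,0,-1.2,-0.22,-0.435,0,0.35],[0,0,-1.2,-0.22,-0.435,0,0.35],[0,0,-1.2,-0.22,-0.435,0,0.35],[0,0,-1.2,-0.22,-0.435,0,0.35]]'
cat > row.py <<'E'
import sys
from h import *
src=open('rails.py').read().replace("(-.058,.058)","(-.058,)").replace("(-.1,.1)","(-.098,-.022)").replace("(.045,.059)","(.049,.059)")
ns={};exec(src,ns)
def rowfit(k):
    for v in('side','top'):
        x,f=ns['solve'](v,f'pics/{v}{k}.png',[.557,-.1367,-.441],.003);c,s=np.cos(x[2]),np.sin(x[2])
        print(k,v,np.round(x,4),round(f,4),'row mid',np.round([x[0]-.058*c,x[1]-.058*s],4))
def rowfit2(k): # fixed centre: angle only, from the same images
    pass
E
python3 - <<'E'
from row import *
for v in('side','top'): snap(v,f'pics/{v}17.png')
for k in('0','3','17'): rowfit(k)
E
```

```text
time_s: 43.7
tool_pos: [0.3997, 0.2492, 0.1936]
tool_rot: [3.141, 0.003, 0.968]
ft_force: [-0.3, -0.4, 0.3]
opening: 0.351
grasp_force: 0.0
0 side [ 0.5567 -0.1382 -0.4413] -0.9672 row mid [ 0.5043 -0.1134]
0 top [ 0.5565 -0.1365 -0.4432] -0.9707 row mid [ 0.5041 -0.1117]
3 side [ 0.5567 -0.1381 -0.4412] -0.9678 row mid [ 0.5043 -0.1134]
3 top [ 0.5575 -0.1346 -0.4363] -0.1528 row mid [ 0.5049 -0.1101]
17 side [ 0.5562 -0.1382 -0.4384] -0.9476 row mid [ 0.5037 -0.1135]
17 top [ 0.5566 -0.1355 -0.4341] -0.9279 row mid [ 0.5039 -0.1111]
```

```bash
python3 go.py .4304 -.0768 .2 -.46
```

```text
rv [-0.     0.002 -0.147] d [-0.2495  0.2096 -0.0054] rows 6.519050160330003 t 43.8
```

```bash
python3 shift.py '[[0,0,-0.14,-0.2665,0.186,0,0.35],[0,0,-0.14,-0.2665,0.186,0,0.35],[0,0,-0.14,-0.2665,0.186,0,0.35]]' >/dev/null; python3 go.py .4304 -.0768 .2 -.46
```

```text
rv [-0.0003  0.0001 -0.007 ] d [-0.1411  0.1042 -0.0055] rows 3.510833327467458 t 44.1
```

```bash
python3 shift.py '[[0,0,0,0,0,0,0.35],[0,0,0,0,0,0,0.35]]'; python3 go.py .4304 -.0768 .2 -.46
```

```text
time_s: 44.3
tool_pos: [0.4012, 0.0974, 0.1948]
tool_rot: [-3.141, -0.001, 1.1]
ft_force: [-0.3, 1.4, 0.1]
opening: 0.351
grasp_force: 0.0
rv [-0.0008 -0.0011 -0.0106] d [-0.142   0.105  -0.0055] rows 3.5334729714384085 t 44.3
```

```bash
python3 shift.py '[[0,0,-0.01,-0.142,0.105,0,0.35],[0,0,-0.01,-0.142,0.105,0,0.35],[0,0,-0.01,-0.142,0.105,0,0.35],[0,0,-0.01,-0.142,0.105,0,0.35],[0,0,-0.01,-0.142,0.105,0,0.35],[0,0,-0.01,-0.142,0.105,0,0.35],[0,0,-0.01,-0.142,0.105,0,0.35]]'; python3 go.py .4304 -.0768 .092 -.46
```

```text
time_s: 45.0
tool_pos: [0.4313, -0.0732, 0.1945]
tool_rot: [-3.141, 0.0, 1.118]
ft_force: [-0.4, -0.3, 0.5]
opening: 0.348
grasp_force: 0.0
rv [-0.0009  0.0001  0.0073] d [-0.0037  0.0008  0.1025] rows 2.0505389930993214 t 45.0
```

```bash
python3 shift.py '[[0,0,0.007,-0.0035,0.001,0.03,0.35],[0,0,0.007,-0.0035,0.001,0.07,0.35],[0,0,0.007,-0.0035,0.001,0.095,0.35],[0,0,0.007,-0.0035,0.001,0.102,0.35],[0,0,0.007,-0.0035,0.001,0.102,0.35],[0,0,0.007,-0.0035,0.001,0.102,0.35]]' 70; python3 shift.py '[[0,0,0,0,0,0,0],[0,0,0,0,0,0,0],[0,0,0,0,0,0,0],[0,0,0,0,0,0,0],[0,0,0,0,0,0,0]]' 70; python3 shift.py '[[0,0,0,0,0,-0.001,0],[0,0,0,0,0,-0.002,0],[0,0,0,0,0,-0.002,0],[0,0,0,0,0,-0.002,0]]'
```

```text
time_s: 45.6
tool_pos: [0.4317, -0.0778, 0.0937]
tool_rot: [3.14, -0.001, 1.11]
ft_force: [0.3, -0.1, 0.7]
opening: 0.354
grasp_force: 0.0
time_s: 46.1
tool_pos: [0.4307, -0.0773, 0.094]
tool_rot: [-3.141, -0.003, 1.109]
ft_force: [-4.7, 2.1, 11.1]
opening: 0.118
grasp_force: 70.0
time_s: 46.5
tool_pos: [0.4305, -0.0774, 0.0946]
tool_rot: [-3.141, -0.0, 1.109]
ft_force: [-0.3, 3.7, -8.3]
opening: 0.119
grasp_force: 68.4
```

```bash
python3 shift.py '[[0,0,0.14,0,0,-0.0005,0],[0,0,0.28,0,0,-0.0005,0],[0,0,0.42,0,0,-0.0005,0],[0,0,0.56,0,0,-0.0005,0],[0,0,0.7,0,0,-0.0005,0],[0,0,0.84,0,0,-0.0005,0],[0,0,0.98,0,0,-0.0005,0],[0,0,1.12,0,0,-0.0005,0],[0,0,1.26,0,0,-0.0005,0],[0,0,1.4,0,0,-0.0005,0],[0,0,1.53,0,0,-0.0005,0],[0,0,1.55,0,0,-0.0005,0]]'; python3 shift.py '[[0,0,0,0,0,0,0],[0,0,0,0,0,0,0]]';  python3 -c "
from h import *
o=bot.get_obs();print(o['wrist_torque'],o['qpos'].round(3),o['tool_rot'])"
```

```text
time_s: 47.7
tool_pos: [0.4304, -0.0775, 0.0948]
tool_rot: [3.141, 0.002, -0.441]
ft_force: [0.3, 3.6, -9.0]
opening: 0.121
grasp_force: 68.3
time_s: 47.9
tool_pos: [0.4304, -0.0776, 0.095]
tool_rot: [-3.141, 0.002, -0.439]
ft_force: [-0.5, 4.5, -9.2]
opening: 0.122
grasp_force: 68.2
[ 0.95107049  0.25881816 -0.04231762] [-0.843  0.654  1.226  2.26  -0.871  0.847 -1.04 ] [-3.14089013e+00  1.51447365e-03 -4.38645102e-01]
```

```bash
python3 shift.py '[[0,0,0,0,0,0.002,0],[0,0,0,0,0,0.004,0],[0,0,0,0,0,0.006,0],[0,0,0,0,0,0.007,0],[0,0,0,0,0,0.007,0]]'; python3 shift.py '[[0,0,0,0,0,0.002,0],[0,0,0,0,0,0.004,0],[0,0,0,0,0,0.004,0],[0,0,0,0,0,0.004,0]]'
```

```text
time_s: 48.4
tool_pos: [0.4304, -0.0776, 0.0882]
tool_rot: [-3.14, 0.002, -0.44]
ft_force: [-1.8, 4.9, -6.8]
opening: 0.116
grasp_force: 68.6
time_s: 48.8
tool_pos: [0.4306, -0.0777, 0.0854]
tool_rot: [-3.138, 0.002, -0.44]
ft_force: [-7.9, 7.2, 14.1]
opening: 0.115
grasp_force: 71.3
```

```bash
python3 shift.py '[[0,0,0,0,0,-0.001,0],[0,0,0,0,0,-0.001,0.35],[0,0,0,0,0,-0.001,0.35],[0,0,0,0,0,-0.001,0.35],[0,0,0,0,0,-0.04,0.35],[0,0,0,0,0,-0.08,0.35],[0,0,0,0,0,-0.11,0.35],[0,0,0,0,0,-0.11,0.35],[0,0,0,0,0,-0.11,0.35]]'
cat > tee.py <<'E'
import sys
from h import *
W=lambda x,y,z:[.557+.9043*x+.4268*y,-.1367-.4268*x+.9043*y,z]
def tee(fn):
    c=proj('side',W(-.14,0,.103))[0].round().astype(int);im=cv2.imread(fn).astype(int)
    q=im[c[1]-12:c[1]+12,c[0]-14:c[0]+14].max(2);w=np.clip(70-q,0,None).astype(float);ys,xs=np.mgrid[0:24,0:28]
    l=cv2.connectedComponentsWithStats((w>0).astype(np.uint8));i=1+np.argmax(l[2][1:,4]);w*=(l[1]==i)
    print(fn,'centre',round((w*xs).sum()/w.sum()+c[0]-14,2),round((w*ys).sum()/w.sum()+c[1]-12,2),'cov',np.round(np.cov(np.c_[xs.ravel(),ys.ravel()].T,aweights=w.ravel()),1).tolist())
E
python3 -c "
from tee import *
snap('side','pics/side18.png')
for k in(0,14,15,17,18): tee(f'pics/side{k}.png')"; python3 go.py .40 .25 .2 -.6
```

```text
time_s: 49.7
tool_pos: [0.4314, -0.0783, 0.1947]
tool_rot: [-3.141, -0.002, -0.441]
ft_force: [-0.2, 0.1, -0.4]
opening: 0.351
grasp_force: 0.0
pics/side0.png centre 280.71 241.3 cov [[20.3, -3.5], [-3.5, 2.1]]
pics/side14.png centre 280.69 241.29 cov [[20.3, -3.5], [-3.5, 2.0]]
pics/side15.png centre 281.22 239.33 cov [[1.5, 4.1], [4.1, 21.4]]
pics/side17.png centre 279.12 236.19 cov [[13.6, 10.6], [10.6, 24.6]]
pics/side18.png centre 280.69 241.3 cov [[20.4, -3.5], [-3.5, 2.0]]
rv [-0.0000e+00 -2.0000e-04 -1.4117e+00] d [-0.1679 -0.2837 -0.006 ] rows 9.411623547943854 t 49.75
```

```bash
python3 shift.py '[[0,0,-1.4,-0.168,-0.284,0,0.35],[0,0,-1.4,-0.168,-0.284,0,0.35],[0,0,-1.4,-0.168,-0.284,0,0.35],[0,0,-1.4,-0.168,-0.284,0,0.35],[0,0,-1.4,-0.168,-0.284,0,0.35],[0,0,-1.4,-0.168,-0.284,0,0.35],[0,0,-1.4,-0.168,-0.284,0,0.35],[0,0,-1.4,-0.168,-0.284,0,0.35],[0,0,-1.4,-0.168,-0.284,0,0.35],[0,0,-1.4,-0.168,-0.284,0,0.35],[0,0,-1.4,-0.168,-0.284,0,0.35],[0,0,-1.4,-0.168,-0.284,0,0.35]]'
python3 - <<'E'
from row import *
from tee import tee
for v in('side','top'): snap(v,f'pics/{v}19.png')
rowfit('19')
# drawer handle shift, frame 0 -> 14/18 in the side view
a=cv2.cvtColor(cv2.imread('pics/side0.png'),6).astype(np.float32)
for k in(2,14,18):
    b=cv2.cvtColor(cv2.imread(f'pics/side{k}.png'),6).astype(np.float32)
    t=a[130:156,211:255];r=cv2.matchTemplate(b[122:164,203:263],t,5);print(k,cv2.minMaxLoc(r)[1],cv2.minMaxLoc(r)[3],'diff',np.abs(b[130:156,211:255]-t).mean())
    for y0,x0 in((128,210),):
        print(cv2.phaseCorrelate(a[128:160,205:265],b[128:160,205:265]))
# winding patches
im=cv2.imread('pics/side19.png');h=cv2.cvtColor(im,cv2.COLOR_BGR2HSV).astype(int)
m=((h[...,0]>12)&(h[...,0]<28)&(h[...,1]>110)).astype(np.uint8)
W=lambda x,y,z:[.557+.9043*x+.4268*y,-.1367-.4268*x+.9043*y,z]
for y in(-.069,-.023,.023): print('pred',proj('side',W(.058,y-.017,.045+.019))[0].round(1))
n,l,s,q=cv2.connectedComponentsWithStats(m)
for i in range(1,n):
    if s[i,4]>15 and 300<q[i][0]<400 and 190<q[i][1]<310: print(s[i],q[i].round(1))
E
```

```text
time_s: 50.95
tool_pos: [0.4, 0.2498, 0.1937]
tool_rot: [-3.141, 0.001, 0.957]
ft_force: [-1.1, -0.4, -0.6]
opening: 0.351
grasp_force: 0.0
19 side [ 0.5562 -0.1381 -0.4369] -0.9502 row mid [ 0.5036 -0.1135]
19 top [ 0.5563 -0.1355 -0.4346] -0.9299 row mid [ 0.5037 -0.1111]
2 0.1644190102815628 (4, 10) diff 38.96678
((-66.12398433834419, -62.74098477789708), 0.0012735371788342793)
14 0.8371609449386597 (8, 8) diff 5.5594406
((0.1646011362271267, -0.08191875832390139), 0.7125822129348914)
18 0.8296377062797546 (8, 8) diff 4.868007
((0.08952144843907206, -0.2315499656411042), 0.6404755910237631)
pred [371.3 261.4]
pred [365.2 246.5]
pred [359.6 232.6]
[355 229  10   5  37] [359.5 231.1]
[360 243  11   6  40] [365.  245.2]
[366 257  11  10  81] [371.2 261.5]
```

```bash
python3 -c "
from plant import bot
print(bot.finish_job())"
```

```text
the job is handed in; nothing more can be done
None
```

I handed the job in at about 51 s: all three transformers are seated in the loading row, the table is swung half a turn and locked with the plunger home, and the drawer is shut. These come from my own camera and position checks; the hand-in returned no verdict.

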